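# Demagnetise two steel pillars

## Task

Drop the two loose steel hexagonal pillars into the round open well of the bench demagnetiser, and only then press the pad of its spring-loaded lever down until the pad's top face is level with the small pointer on the scale post beside it. Hold it level there for two seconds and finish the job still holding it: do not let go. Do not shift the pointer, and leave the relay, knob, mug and meter where they are.

Things in the scene. Friction and masses are not known exactly. Their poses are not given: they have to be found in the camera images.
- pillar_a_mid (a point): Centre of the first loose plain steel hexagonal pillar (spacer): 50 mm long, 18 mm across flats, 20.8 mm across corners, about 90 g, lying on the bench on one flat, so this point is 9 mm above the bench. Its x axis runs along the length.
- pillar_b_mid (a point): Centre of the second pillar, identical to the first.
- demag: The demagnetiser, a grey box 140 mm (its x) by 200 mm (its y), top 70 mm above the bench, fixed to the bench. Origin on the bench under the box's centre; z up. A black round well, 55 mm tall, stands on its top at its +y end; the lever reaches out beyond its -y end.
- well_floor (a point): Centre of the well's inner floor, 75 mm above the bench. The well's inner diameter is 82 mm, outer 94 mm.
- well_mouth (a point): Centre of the well's open mouth, level with its rim, 125 mm above the bench and 50 mm above the well's inner floor.
- lever (a joint): Lever angle in rad: 0 at rest (pad raised), grows as the pad is pressed down, 0.4 at the lower stop. The horizontal pivot lies along the demagnetiser's x axis, 105 mm above the bench and 130 mm from the pad's centre (measured along the arm); the lever is level at 0.2. A spring returns it: at the pad about 2.5 N to start it moving, 7 N half-way and 11.5 N at the stop.
- pad_top (a point): Centre of the top face of the lever's pad, a black square plate 44 by 44 mm, 8 mm thick, at the lever's free end. About 135 mm above the bench at rest; it moves with the lever, down to about 83 mm at the stop. Its x and y axes lie in the pad's face (y along the arm towards the pivot), z is the face's normal.
- pointer (a point): Tip of the brass index pointer, a 3 mm thick blade beside the middle of the pad's edge on the demagnetiser's +x side (the side away from the robot), 24 mm from the pad's centre line. The pointer sits as a 24 mm wide collar on a narrow upright aluminium scale post, whose top is 135 mm above the bench and which stands 38 mm from the pad's centre line. This point is at the middle of the blade's thickness; the pad is right when its top face is at this height.
- index (a joint): Height setting of the pointer on its scale post, m: 0 lowest (tip 99 mm above the bench), 0.020 highest (119 mm). Stiff; it differs from start to start and stays as set.
- relay: Bystander: small black relay standing pins up, 28 by 20 mm, 41 mm tall, loose on the bench. Origin at the centre of its underside.
- knob: Bystander: round black control knob, 36 mm wide and 24 mm tall, loose on the bench. Origin at the centre of its underside.
- mug: Bystander: white mug, 76 mm wide, 90 mm tall, handle at its +y. Origin at the centre of its underside.
- meter: Bystander: hand-held grey meter lying flat, 140 (x) by 75 (y) mm, up to 40 mm tall at its dial. Origin at the centre of its underside.
Things that resemble listed ones, but are neither listed nor needed, are in the scene too. What is shaped like the part that bears pillar_b_mid but green or yellow is not meant.

How it is judged:
On the way, in this order (a step that is already met when the one before it is completed fails the run):
1. both pillars are in the well, with the lever still up (horizontal distance between each of pillar_a_mid, pillar_b_mid and well_floor below 0.042 m and z of pillar_a_mid in the frame of demag between 0.075 and 0.12 m and z of pillar_b_mid in the frame of demag between 0.075 and 0.12 m and value of joint lever below 0.08 rad), for 0.2 s.
2. the robot holds the pad level with the pointer for 2 s (z of pad_top in the frame of pointer between -0.004 and 0.004 m and (contact force between lever and the arm above 1 N or contact force between lever and the fingers above 1 N) and horizontal distance between each of pillar_a_mid, pillar_b_mid and well_floor below 0.042 m and z of pillar_a_mid in the frame of demag between 0.075 and 0.12 m and z of pillar_b_mid in the frame of demag between 0.075 and 0.12 m), for 1.8 s.
At the end, for the whole second after the job is handed in: Both pillars in the well (centres within 42 mm of its axis and at least 5 mm below the rim), the robot itself pressing on the lever with more than 1 N, the middle of the pad's top face within 4 mm above or below the pointer's tip, and all this kept through the last second (all of step 2); the arm keeps its last pose, push and grip.
It fails at once if the relay, knob, mug or meter is moved more than 30 mm (distance of any of relay, knob, mug, meter from where it was at the start of the episode above 0.03 m).
It fails at once if the pointer is shifted more than 4 mm (distance of pointer from where it was at the start of the episode above 0.004 m).
It fails at once if the lever is pressed before both pillars are in the well (value of joint lever above 0.1 rad and not (horizontal distance between each of pillar_a_mid, pillar_b_mid and well_floor below 0.042 m and z of pillar_a_mid in the frame of demag between 0.075 and 0.12 m and z of pillar_b_mid in the frame of demag between 0.075 and 0.12 m)).
It also fails if it takes over 69 s, if anything falls off the work surface, if the arm or the gripper's body presses on something with over 40 N, if the wrist force passes 120 N, or if a joint passes its speed limit or range.

## Robot

A 7-joint arm with a two-finger parallel gripper is mounted at the origin on the work surface. World frame = base frame: x ahead of the robot, y to its left, z up, the work surface at z = 0. Lengths are in m, angles in rad, forces in N, time in s.
With the tool pointing down it reaches from about 0.4 to 0.85 m from the base axis. Payload 10.4 kg.
Tool frame: the origin (TCP) lies midway between the tips of the shut fingers; the grasp point (between the pads) lies 19 mm behind it; z points along the fingers, y is the direction in which the jaws open and shut (so a half turn about z gives the same grasp; the last joint's range is limited). The gripper opens to 85 mm and grips with 20 to 120 N. Pads are 22 mm wide; open, the fingers measure 114 mm over their backs; the gripper's body (76 mm by 85 mm) begins 54 mm behind the grasp point. The pads swing forward as they close: fully open they stand 13 mm farther back than shut.
Start: joints at [-1.372, 0.332, -0.065, 1.46, 0.022, 1.35, -0.088], TCP at [0.137, 0.61, 0.231] pointing down, gripper open.
Joint ranges: [-2.6, 2.6], [-0.5, 2.12], [-1.47, 1.34], [0.16, 2.42], [-1.27, 4.41], [0.06, 2.06], [-2.6, 2.6]. Speed limits (rad/s): [2.22, 2.22, 2.79, 2.79, 3.14, 3.14, 3.14].

## Interface

Orientations are given as a unit quaternion [x, y, z, w].
In Python, from workcell import get_obs, camera, calibration, hand_in gives the robot as it stands.
- The arm moves only by the shell command python3 -m handwheel 'ROWS' [FORCE]. ROWS is JSON, a list of rows, each an object with "jaw": the finger opening in mm, from 0 to 85.4; "delta_pos": the shift along the tool's x, y, z scaled (see below), a list of three; "turn": the turn about the tool's z scaled (see below). In form: [{"jaw": jaw, "delta_pos": [tx, ty, tz], "turn": turn}, ...]. A call has 1 to 10 rows; each row is the pose to reach, as a shift and turn from the pose commanded when the call began, along the tool's axes at that moment, turning the shorter way round; what a row does not reach only later rows make up. The controller multiplies each number of a shift by 1 m and each number of a turn by pi rad. A row lasts 1/12 s, in which the tool goes at most 41.7 mm and 7.16 degrees, less where a joint would pass 70% of its speed; a pose out of reach is approached as far as the arm can. A call with a number of a shift or a turn outside -1 to 1 is refused whole. A call with a gripper value outside its range is refused whole. The fingers move at their own pace and stop on an object; FORCE is the grip in N (left out, the last holds). Time passes only in rows, so rows that repeat a pose let the fingers close. It gives the time, the measured TCP pose, the force and the opening at its end, in the units of the state.
- get_obs(): the state, without advancing time (a new reading comes with each control period).
- camera(name): name is "scene" or "top" or "wrist"; returns the picture (384x512x3 uint8, red, green, blue); there is no depth.
- calibration(name): a dict with "mtx" (3x3 intrinsics, pixels), "rvec" (rotation vector, rad) and "tvec" (3), from world to camera coordinates, as OpenCV has them. Camera axes: x right, y down, z forward; pixel columns grow to the right and rows downward; lengths in m; the calibration is good to about 2 mm. The wrist camera is an equidistant fisheye: a pixel r from the principal point sees the ray r / f radians off the axis. A picture is of the moment at which its call begins: read the wrist's pose just before it. calibration takes no time and is no camera call; for the wrist camera it gives the pose at the moment of the call.
- hand_in(): hands the job in, once; it reports no verdict.
The state is a dict: "clock": time; "joint_pos": joint angles; "joint_velocities": joint speeds; "tau": joint torques, N m; "position": TCP position; "ee_rot": TCP orientation; "ft_force": force on the tool from outside, world axes, zero at the start; "torque": the same for the moment, N m; "grip_width": opening from 0.0 (shut) to 1.0 (fully open).
Only numpy, scipy, OpenCV 4.12 (cv2) and the standard library are available. Lean on these libraries where they do the work, as an engineer would, in place of code of your own. Each camera call takes 0.05 s, during which the arm holds its last target.

## Working session

There is one attempt and no reset: what is moved stays moved. The work goes in short steps, Python scripts to look and compute and a shell command to move; the robot and the scene stay as the last step left them, time stands still between calls to the robot, and variables do not carry over. Pictures are saved under pics/ and viewed, and the job is handed in when it is done.

```bash
ls; mkdir -p pics; cat > h.py <<'E'
import numpy as np, cv2
from workcell import *
def save(n,fn):
    im=camera(n); cv2.imwrite('pics/'+fn,im[:,:,::-1]); return im
E
python3 - <<'E'
from h import *
for n in ['scene','top','wrist']:
    save(n,n+'0.png')
    c=calibration(n); print(n,{k:np.round(np.array(v),4).tolist() for k,v in c.items()})
o=get_obs(); print(o)
E
```

```text
pics
scene {'mtx': [[358.6425, 0.0, 258.2689], [0.0, 358.6425, 192.9699], [0.0, 0.0, 1.0]], 'rvec': [2.024, 1.369, -0.5695], 'tvec': [-0.2427, -0.329, 1.2875]}
top {'mtx': [[468.4064, 0.0, 256.6481], [0.0, 468.4064, 194.873], [0.0, 0.0, 1.0]], 'rvec': [2.1429, -2.1648, 0.0756], 'tvec': [0.0517, 0.6085, 1.0523]}
wrist {'mtx': [[297.3186, 0.0, 261.8383], [0.0, 297.3186, 189.0471], [0.0, 0.0, 1.0]], 'rvec': [-2.2744, -1.8185, -0.2555], 'tvec': [-0.6253, -0.0349, 0.3776]}
{'clock': 0.15, 'joint_pos': array([-1.37158286,  0.33270565, -0.06468688,  1.46072591,  0.02158836,
        1.34989181, -0.08849748]), 'joint_velocities': array([ 0.00198152, -0.00108176, -0.00035736, -0.00273697,  0.00081315,
       -0.00060524,  0.00025053]), 'tau': array([ 6.53431289e-04, -6.25822949e+01,  4.89563250e-02, -3.91854429e+01,
        1.61683577e-02,  7.54312176e-03, -2.07305516e-05]), 'position': array([0.13744269, 0.60942183, 0.23072255]), 'ee_rot': array([ 1.10677501e-01,  9.93856238e-01, -5.16578589e-04, -3.90362511e-05]), 'ft_force': array([-0.00360577,  0.47617899,  0.65191154]), 'torque': array([-0.05616321, -0.02182451,  0.00064624]), 'grip_width': 1.0024873426224992}
```

View pics/scene0.png

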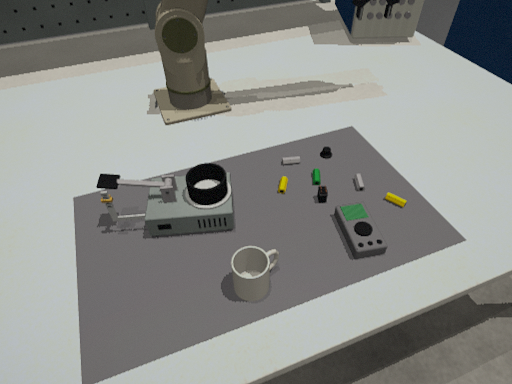

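View pics/top0.png

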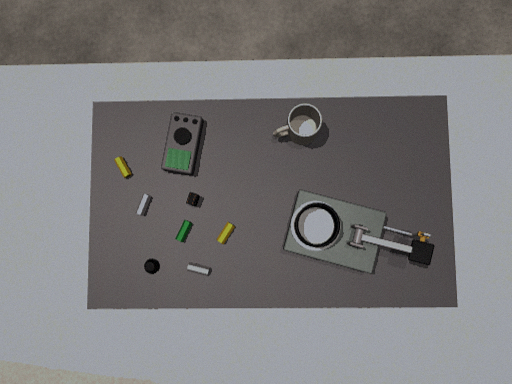

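View pics/wrist0.png

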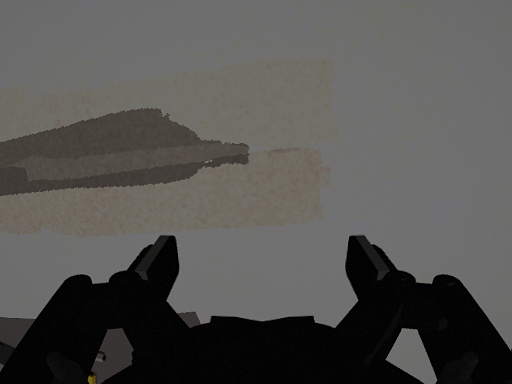

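The top view shows two grey pillars, at about (144,204) and (198,269). The lookalikes are yellow at (123,167) and (226,233), and green at (184,231). By colour, the grey pair is the right one. I'll check with a close crop and measure.

```bash
cat >> h.py <<'E'
def ray(n,uv,c=None):
    c=c or calibration(n); K=np.array(c['mtx'],float); R=cv2.Rodrigues(np.array(c['rvec'],float))[0]; t=np.array(c['tvec'],float).ravel()
    d=np.linalg.inv(K)@np.array([uv[0],uv[1],1.])
    if n=='wrist':
        r=np.hypot(d[0],d[1]); d=np.array([d[0]/r*np.sin(r),d[1]/r*np.sin(r),np.cos(r)]) if r>1e-9 else d
    return -R.T@t, R.T@d
def atz(n,uv,z,c=None):
    o,d=ray(n,uv,c); return o+d*(z-o[2])/d[2]
def proj(n,P,c=None):
    c=c or calibration(n); K=np.array(c['mtx'],float); R=cv2.Rodrigues(np.array(c['rvec'],float))[0]; t=np.array(c['tvec'],float).ravel()
    p=R@np.array(P,float)+t
    if n=='wrist':
        th=np.arctan2(np.hypot(p[0],p[1]),p[2]); h=np.hypot(p[0],p[1]); p=np.array([p[0]/h*th,p[1]/h*th,1])
        return (K@p)[:2]
    return (K@(p/p[2]))[:2]
E
python3 - <<'E'
from h import *
im=cv2.imread('pics/top0.png')
a=im[150:290,95:245]; a=cv2.resize(a,None,fx=5,fy=5,interpolation=cv2.INTER_CUBIC)[:600*1]
cv2.imwrite('pics/c1.png',cv2.convertScaleAbs(cv2.resize(im[150:290,95:245],None,fx=4.2,fy=4.2,interpolation=cv2.INTER_CUBIC),alpha=1.3))
cv2.imwrite('pics/c2.png',cv2.resize(im[180:280,280:440],None,fx=5,fy=5,interpolation=cv2.INTER_CUBIC))
s=cv2.imread('pics/scene0.png')
cv2.imwrite('pics/c3.png',cv2.resize(s[150:240,90:240],None,fx=5.3,fy=5.3,interpolation=cv2.INTER_CUBIC))
for (u,v) in [(144,204),(198,269)]:
    w=im[v-18:v+19,u-18:u+19].astype(int)
    m=((w.min(2)>105)&(w.max(2)-w.min(2)<40)).astype(np.uint8)
    n,l,st,ce=cv2.connectedComponentsWithStats(m); k=1+np.argmax(st[1:,4])
    ys,xs=np.nonzero(l==k); r=cv2.minAreaRect(np.c_[xs,ys].astype(np.float32)); c=ce[k]+[u-18,v-18]
    print(c,st[k],r)
    bx=cv2.boxPoints(r)+[u-18,v-18]
    P=np.array([atz('top',b,0.012)[:2] for b in bx]); print(atz('top',c,0.012))
    e=[P[1]-P[0],P[2]-P[1]]; e=max(e,key=np.linalg.norm); print('len',np.linalg.norm(e),'ang deg',np.degrees(np.arctan2(e[1],e[0])))
E
```

```text
[141.80769231 203.88461538] [ 10   7  12  22 104] ((15.862068176269531, 17.84482765197754), (4.456687927246094, 22.469135284423828), 21.801410675048828)
[0.59277155 0.31874615 0.012     ]
len 0.05301438354920519 ang deg -21.138742468181924
[197.23853211 268.81651376] [  7  13  22  10 109] ((17.294116973876953, 17.823530197143555), (21.3431339263916, 4.850712299346924), 14.03624439239502)
[0.43954702 0.1860183  0.012     ]
len 0.05004920699782647 ang deg -104.1964013143204
```

View pics/c1.png

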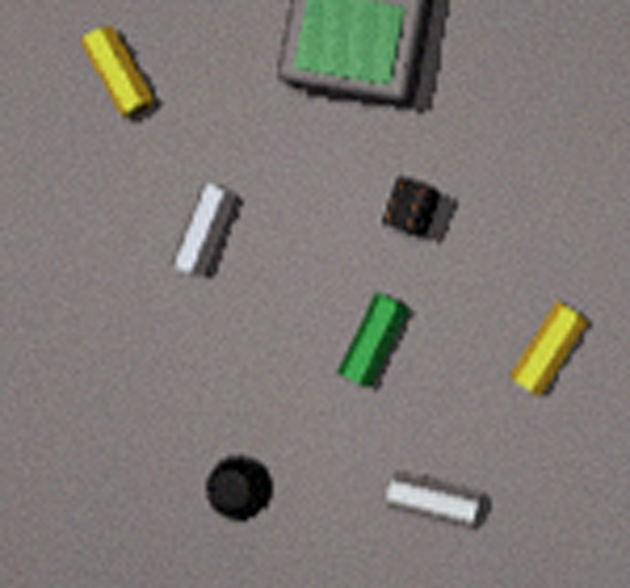

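View pics/c2.png

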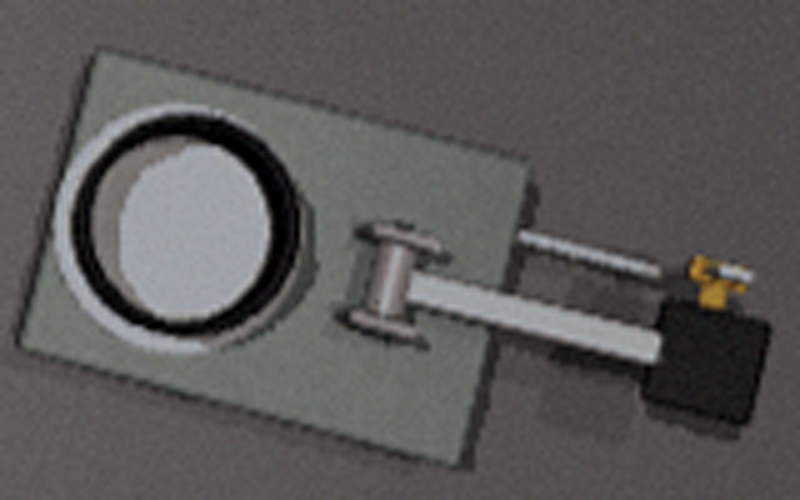

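View pics/c3.png

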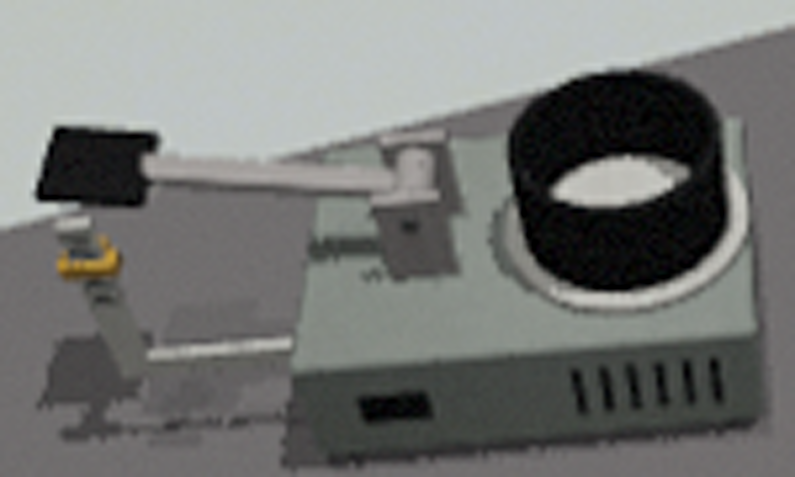

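The crop confirms both grey pillars: A's white top flat is at (141.8,203.9) and B's at (197.2,268.8). Next I'll measure everything at the correct heights.

```bash
python3 - <<'E'
from h import *
print('cam',ray('top',(0,0))[0],ray('scene',(0,0))[0])
for n,uv in [('A',(141.8,203.9)),('B',(197.24,268.8))]: print(n,atz('top',uv,0.018).round(4))
q=[(98,50),(530,158),(465,468),(20,345)]
C=np.array([atz('top',(u/5+280-.4,v/5+180-.4),0.07) for u,v in q]); print(C.round(4))
c=C.mean(0); y=(C[0]+C[3]-C[1]-C[2])[:2]; y/=np.linalg.norm(y); print('demag',c,'yaxis',y,np.degrees(np.arctan2(y[1],y[0])),[np.linalg.norm(C[i]-C[i-1]) for i in range(4)])
x=np.array([y[1],-y[0]]); print('xaxis',x)
# rim outer: black ring
m=atz('top',(185/5+280-.4,232/5+180-.4),0.125);print('rim c',m)
print('pad',atz('top',(706/5+280-.4,360/5+180-.4),0.135))
print('pivot',atz('top',(390/5+280-.4,280/5+180-.4),0.105))
for z in (.099,.109,.119): print('collar/tip',z,atz('top',(712/5+280-.4,300/5+180-.4),z))
print('post top', atz('top',(737/5+279.6,272/5+179.6),.135))
E
```

```text
cam [0.49845103 0.01160765 1.10984038] [ 1.14822667 -0.18894154  0.68607931]
A [0.5922 0.3171 0.018 ]
B [0.4399 0.1851 0.018 ]
[[ 0.6158 -0.0507  0.07  ]
 [ 0.5655 -0.2399  0.07  ]
 [ 0.4306 -0.2069  0.07  ]
 [ 0.4854 -0.0141  0.07  ]]
demag [ 0.5243407  -0.12790215  0.07      ] yaxis [0.26513082 0.96421245] 74.62527343686102 [np.float64(0.13539234767353792), np.float64(0.1957554046605338), np.float64(0.13888343041096204), np.float64(0.20044709078959536)]
xaxis [ 0.96421245 -0.26513082]
rim c [ 0.53251823 -0.08234871  0.125     ]
pad [ 0.47787163 -0.29253951  0.135     ]
pivot [ 0.51201866 -0.17057861  0.105     ]
collar/tip 0.099 [ 0.50240693 -0.30740318  0.099     ]
collar/tip 0.109 [ 0.5023678  -0.30424728  0.109     ]
collar/tip 0.119 [ 0.50232866 -0.30109139  0.119     ]
post top [ 0.51360951 -0.30669219  0.135     ]
```

```bash
cat >> h.py <<'E'
from scipy.spatial.transform import Rotation as Ro
def plan(target=None,jawdeg=None):
    o=get_obs(); R=Ro.from_quat(o['ee_rot']).as_matrix(); p=o['position']
    yd=np.degrees(np.arctan2(R[1,1],R[0,1]))
    print('t',round(o['clock'],2),'p',p.round(4),'jawdeg',round(yd,2),'tilt z',R[:,2].round(4),'F',o['ft_force'].round(2),'w',round(o['grip_width']*85.4,1),'j7',o['joint_pos'][6].round(2),'j1',o['joint_pos'][0].round(2))
    if target is not None: 
        d=R.T@(np.array(target)-p); print('delta',d.round(4),'dist',np.linalg.norm(d).round(3))
    if jawdeg is not None:
        a=(jawdeg-yd+90)%180-90; print('turn',round(-a/180,4),'rows',abs(a)/7.16,'alt',round((-a+180*np.sign(a))/180,4))
E
python3 - <<'E'
from h import *
plan((0.5922,0.3171,0.14),69)
E
```

```text
t 0.15 p [0.1374 0.6094 0.2307] jawdeg 77.29 tilt z [-2.e-04 -1.e-03 -1.e+00] F [-0.    0.48  0.65] w 85.6 j7 -0.09 j1 -1.37
delta [-0.5079 -0.185   0.0909] dist 0.548
turn 0.0461 rows 1.1579962567815174 alt -0.9539
```

```bash
python3 -m handwheel '[{"jaw":60,"delta_pos":[-0.34,-0.123,0.06],"turn":0.03},{"jaw":60,"delta_pos":[-0.34,-0.123,0.06],"turn":0.03},{"jaw":60,"delta_pos":[-0.34,-0.123,0.06],"turn":0.03},{"jaw":60,"delta_pos":[-0.34,-0.123,0.06],"turn":0.03},{"jaw":60,"delta_pos":[-0.34,-0.123,0.06],"turn":0.03},{"jaw":60,"delta_pos":[-0.34,-0.123,0.06],"turn":0.03},{"jaw":60,"delta_pos":[-0.34,-0.123,0.06],"turn":0.03},{"jaw":60,"delta_pos":[-0.34,-0.123,0.06],"turn":0.03},{"jaw":60,"delta_pos":[-0.34,-0.123,0.06],"turn":0.03},{"jaw":60,"delta_pos":[-0.34,-0.123,0.06],"turn":0.03}]' 60
python3 - <<'E'
from h import *
plan((0.5922,0.3171,0.14),69)
E
```

```text
clock: 0.98
position: [0.4485, 0.4081, 0.1699]
ee_rot: [0.162, 0.987, -0.002, 0.001]
ft_force: [0.5, -1.6, 0.4]
grip_width: 0.704
t 0.98 p [0.4485 0.4081 0.1699] jawdeg 71.31 tilt z [ 0.0017 -0.0042 -1.    ] F [ 0.49 -1.62  0.36] w 60.1 j7 0.46 j1 -0.93
delta [-0.1652 -0.04    0.0305] dist 0.173
turn 0.0129 rows 0.3231446021609075 alt -0.9871
```

```bash
python3 -m handwheel '[{"jaw":60,"delta_pos":[-0.173,-0.044,0.03],"turn":0.014},{"jaw":60,"delta_pos":[-0.173,-0.044,0.03],"turn":0.014},{"jaw":60,"delta_pos":[-0.173,-0.044,0.03],"turn":0.014},{"jaw":60,"delta_pos":[-0.173,-0.044,0.03],"turn":0.014},{"jaw":60,"delta_pos":[-0.173,-0.044,0.03],"turn":0.014},{"jaw":60,"delta_pos":[-0.173,-0.044,0.03],"turn":0.014},{"jaw":60,"delta_pos":[-0.173,-0.044,0.03],"turn":0.014},{"jaw":60,"delta_pos":[-0.173,-0.044,0.03],"turn":0.014}]'
python3 - <<'E'
from h import *
plan((0.5922,0.3171,0.14),69)
c=calibration('wrist'); save('wrist','w1.png')
print(proj('wrist',(0.5922,0.3171,0.018),c))
for s in(-1,1):print(proj('wrist',np.array((0.5922,0.3171,0.018))+s*.025*np.array([np.cos(np.radians(-21)),np.sin(np.radians(-21)),0]),c))
E
```

```text
clock: 1.65
position: [0.5917, 0.3208, 0.1412]
ee_rot: [0.178, 0.984, 0.0, -0.001]
ft_force: [-0.5, 0.1, 0.3]
grip_width: 0.702
t 1.65 p [0.5917 0.3208 0.1412] jawdeg 69.46 tilt z [-9.e-04  8.e-04 -1.e+00] F [-0.52  0.13  0.28] w 60.0 j7 0.72 j1 -0.72
delta [-0.0018 -0.0033  0.0012] dist 0.004
turn 0.0025 rows 0.06400870799899426 alt -0.9975
[257.55799542 185.49893447]
[257.68203616 158.81637492]
[257.46122102 210.93824146]
```

View pics/w1.png

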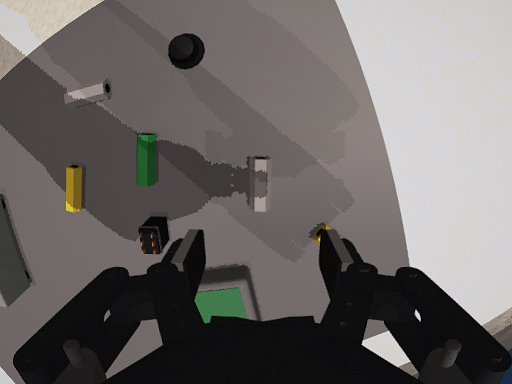

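Pillar A is at (259,184), within 2 px of the prediction and square to the jaws. Descending.

```bash
python3 -m handwheel '[{"jaw":50,"delta_pos":[-0.001,-0.002,0.04],"turn":0.002},{"jaw":50,"delta_pos":[-0.001,-0.002,0.08],"turn":0.002},{"jaw":50,"delta_pos":[-0.001,-0.002,0.11],"turn":0.002},{"jaw":50,"delta_pos":[-0.001,-0.002,0.13],"turn":0.002},{"jaw":50,"delta_pos":[-0.001,-0.002,0.136],"turn":0.002},{"jaw":50,"delta_pos":[-0.001,-0.002,0.136],"turn":0.002},{"jaw":50,"delta_pos":[-0.001,-0.002,0.136],"turn":0.002}]'
python3 - <<'E'
from h import *
plan((0.5915,0.319,0.004),69)
c=calibration('wrist'); save('wrist','w2.png')
E
```

```text
clock: 2.28
position: [0.5933, 0.3183, 0.0068]
ee_rot: [0.182, 0.983, 0.001, 0.0]
ft_force: [1.4, -0.9, 0.6]
grip_width: 0.588
t 2.28 p [0.5933 0.3183 0.0068] jawdeg 69.08 tilt z [ 0.0012  0.0012 -1.    ] F [ 1.37 -0.9   0.65] w 50.2 j7 0.74 j1 -0.7
delta [ 0.0019 -0.      0.0028] dist 0.003
turn 0.0004 rows 0.01061260364460845 alt -0.9996
```

View pics/w2.png

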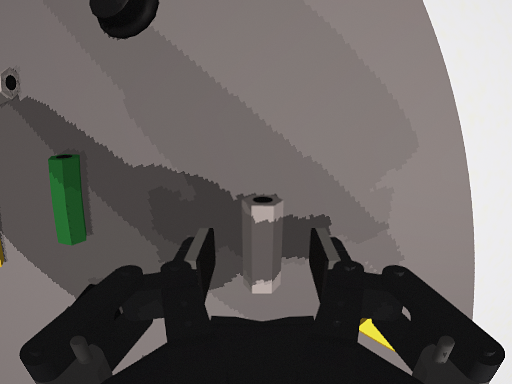

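```bash
python3 -m handwheel '[{"jaw":12,"delta_pos":[0,0,0.001],"turn":0},{"jaw":12,"delta_pos":[0,0,0.001],"turn":0},{"jaw":12,"delta_pos":[0,0,0.001],"turn":0},{"jaw":12,"delta_pos":[0,0,0.001],"turn":0},{"jaw":12,"delta_pos":[0,0,0.001],"turn":0},{"jaw":12,"delta_pos":[0,0,0.001],"turn":0},{"jaw":12,"delta_pos":[0,0,0.001],"turn":0}]' 60
python3 -m handwheel '[{"jaw":12,"delta_pos":[0,0,-0.04],"turn":0},{"jaw":12,"delta_pos":[0,0,-0.08],"turn":0},{"jaw":12,"delta_pos":[0,0,-0.12],"turn":0},{"jaw":12,"delta_pos":[0,0,-0.16],"turn":0},{"jaw":12,"delta_pos":[0,0,-0.19],"turn":0},{"jaw":12,"delta_pos":[0,0,-0.19],"turn":0},{"jaw":12,"delta_pos":[0,0,-0.19],"turn":0}]'
python3 - <<'E'
from h import *
plan((0.5325,-0.082,0.2),None)
c=calibration('wrist'); save('wrist','w3.png')
E
```

```text
clock: 2.92
position: [0.5938, 0.3176, 0.0059]
ee_rot: [0.182, 0.983, 0.001, 0.001]
ft_force: [-1.9, -0.1, 6.1]
grip_width: 0.206
clock: 3.5
position: [0.5941, 0.3176, 0.1971]
ee_rot: [0.182, 0.983, 0.002, 0.002]
ft_force: [-0.0, -0.0, -0.4]
grip_width: 0.204
t 3.5 p [0.5941 0.3176 0.1971] jawdeg 69.0 tilt z [ 0.0039  0.0027 -1.    ] F [-0.01 -0.02 -0.39] w 17.4 j7 0.71 j1 -0.72
delta [-0.0857 -0.3951 -0.0043] dist 0.404
```

View pics/w3.png

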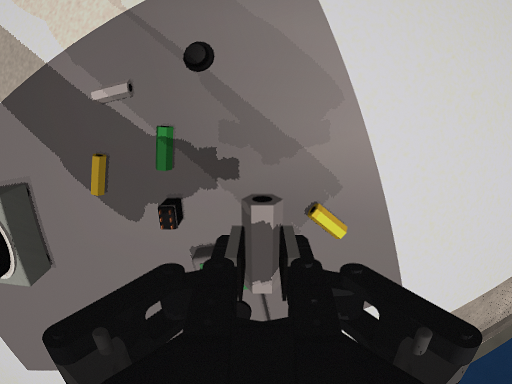

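Pillar A is gripped (17.4 mm opening, on its flats) and lifted. Next I'll carry it over the well.

```bash
python3 -m handwheel '[{"jaw":12,"delta_pos":[-0.018,-0.09,0],"turn":-0.03},{"jaw":12,"delta_pos":[-0.035,-0.17,0],"turn":-0.03},{"jaw":12,"delta_pos":[-0.055,-0.25,0],"turn":-0.03},{"jaw":12,"delta_pos":[-0.07,-0.32,0],"turn":-0.03},{"jaw":12,"delta_pos":[-0.07,-0.32,0],"turn":-0.03},{"jaw":12,"delta_pos":[-0.07,-0.32,0],"turn":-0.03},{"jaw":12,"delta_pos":[-0.07,-0.32,0],"turn":-0.03},{"jaw":12,"delta_pos":[-0.07,-0.32,0],"turn":-0.03},{"jaw":12,"delta_pos":[-0.07,-0.32,0],"turn":-0.03},{"jaw":12,"delta_pos":[-0.07,-0.32,0],"turn":-0.03}]'
python3 - <<'E'
from h import *
plan((0.5325,-0.082,0.2),74.6)
c=calibration('wrist'); save('wrist','w4.png')
print(proj('wrist',(0.5325,-0.082,0.125),c))
E
```

```text
clock: 4.38
position: [0.5427, -0.0091, 0.193]
ee_rot: [0.138, 0.99, -0.0, -0.001]
ft_force: [0.1, 1.6, -0.9]
grip_width: 0.202
t 4.38 p [ 0.5427 -0.0091  0.193 ] jawdeg 74.16 tilt z [-2.1e-03 -4.0e-04 -1.0e+00] F [ 0.06  1.64 -0.9 ] w 17.2 j7 1.28 j1 -0.39
delta [-0.01   -0.0729 -0.0069] dist 0.074
turn -0.0025 rows 0.06188835011950702 alt 0.9975
[167.79799666 214.45829964]
```

View pics/w4.png

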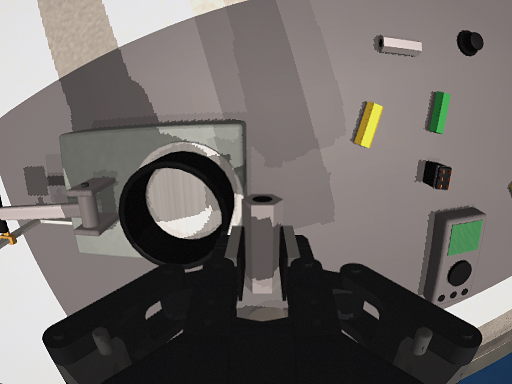

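```bash
python3 - <<'E'
from h import *
def ov(n,fn,out,c,crop,f,col):
    im=cv2.imread('pics/'+fn); x0,y0,x1,y1=crop
    im=cv2.resize(im[y0:y1,x0:x1],None,fx=f,fy=f,interpolation=cv2.INTER_CUBIC)
    for cen,k in col:
      for r,z in [(.047,.125),(.041,.125)]:
        pts=[((proj(n,(cen[0]+r*np.cos(a),cen[1]+r*np.sin(a),z),c)-[x0,y0]+.5)*f) for a in np.linspace(0,6.283,60)]
        cv2.polylines(im,[np.array(pts,int)],True,k,1)
    cv2.imwrite('pics/'+out,im)
cands=[((.5325,-.082),(0,255,255)),((.5345,-.076),(0,255,0))]
ov('wrist','w4.png','o1.png',calibration('wrist'),(100,130,250,280),4,cands)
ov('top','top0.png','o2.png',None,(280,190,360,260),8,cands)
E
```

```text
(no output)
```

View pics/o1.png

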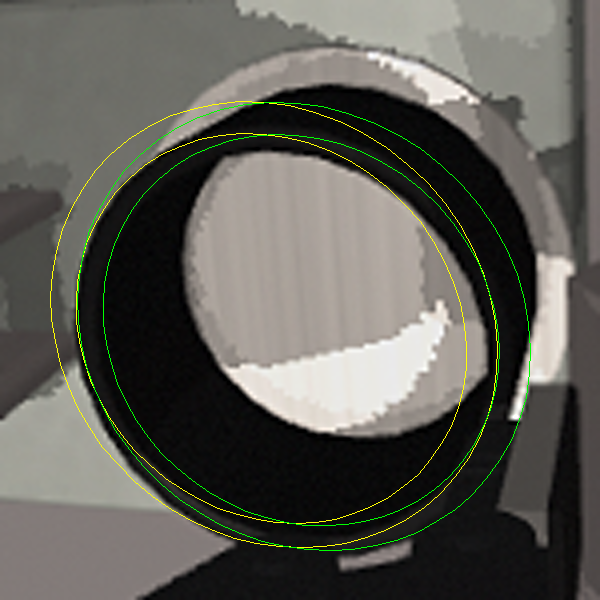

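View pics/o2.png

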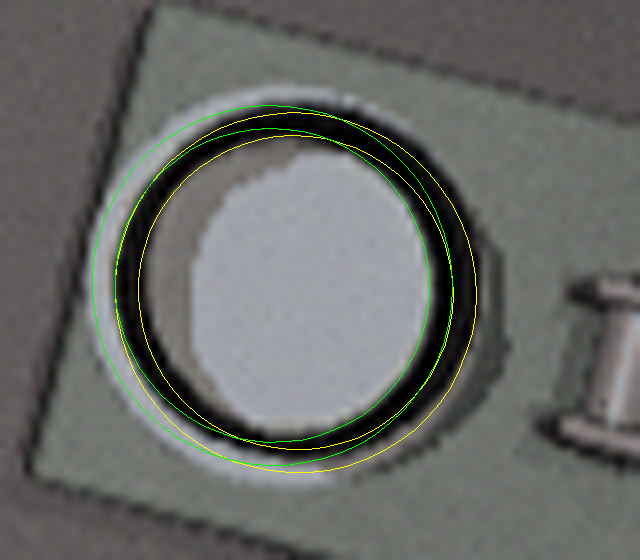

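```bash
python3 -m handwheel '[{"jaw":12,"delta_pos":[-0.011,-0.039,-0.002],"turn":-0.003},{"jaw":12,"delta_pos":[-0.011,-0.077,-0.002],"turn":-0.003},{"jaw":12,"delta_pos":[-0.011,-0.077,-0.002],"turn":-0.003},{"jaw":12,"delta_pos":[-0.011,-0.077,-0.002],"turn":-0.003},{"jaw":12,"delta_pos":[-0.011,-0.077,-0.002],"turn":-0.003}]'
python3 - <<'E'
from h import *
plan((0.533,-0.0867,0.13),74.6)
c=calibration('wrist'); save('wrist','w5.png')
im=cv2.imread('pics/w5.png')
for r,z in [(.047,.125),(.041,.125)]:
  pts=[proj('wrist',(.535+r*np.cos(a),-.082+r*np.sin(a),z),c) for a in np.linspace(0,6.283,60)]
  cv2.polylines(im,[np.array(pts).round().astype(int)],True,(0,255,255),1)
cv2.imwrite('pics/w5o.png',cv2.resize(im[90:384,80:420],None,fx=2,fy=2))
save('top','top5.png'); save('scene','sc5.png')
E
```

```text
clock: 4.85
position: [0.5338, -0.0819, 0.1956]
ee_rot: [0.13, 0.992, 0.0, -0.001]
ft_force: [0.7, 0.9, -0.7]
grip_width: 0.205
t 4.85 p [ 0.5338 -0.0819  0.1956] jawdeg 75.07 tilt z [-1.1e-03  7.0e-04 -1.0e+00] F [ 0.74  0.94 -0.69] w 17.5 j7 1.44 j1 -0.3
delta [-0.0005 -0.0048  0.0656] dist 0.066
turn 0.0026 rows 0.0651170080088004 alt -0.9974
```

View pics/w5o.png

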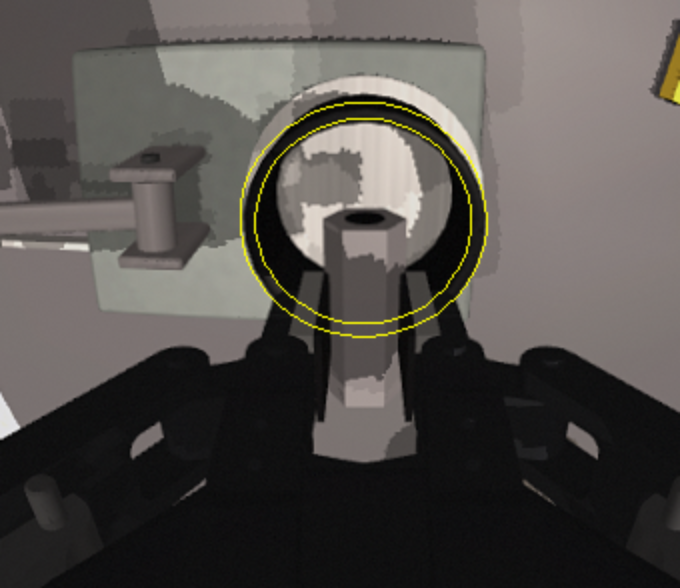

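View pics/sc5.png

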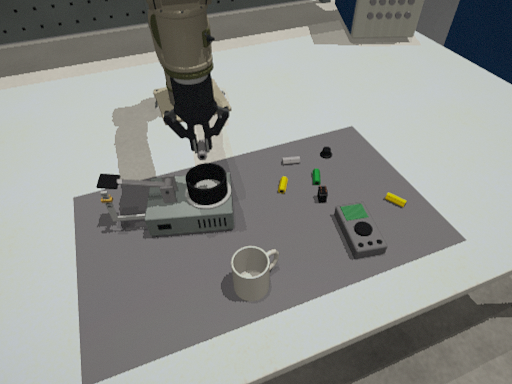

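```bash
python3 -m handwheel '[{"jaw":12,"delta_pos":[0,-0.003,0.03],"turn":0},{"jaw":12,"delta_pos":[0,-0.003,0.055],"turn":0},{"jaw":12,"delta_pos":[0,-0.003,0.065],"turn":0},{"jaw":12,"delta_pos":[0,-0.003,0.065],"turn":0},{"jaw":12,"delta_pos":[0,-0.003,0.065],"turn":0}]'
python3 - <<'E'
from h import *
plan((0.533,-0.0867,0.13),74.6)
c=calibration('wrist'); save('wrist','w6.png')
save('top','top6.png')
t=cv2.imread('pics/top6.png'); cv2.imwrite('pics/t6.png',cv2.resize(t[150:290,250:410],None,fx=4,fy=4))
E
```

```text
clock: 5.42
position: [0.5332, -0.0861, 0.1316]
ee_rot: [0.13, 0.991, -0.0, -0.0]
ft_force: [0.1, -0.3, 0.1]
grip_width: 0.205
t 5.42 p [ 0.5332 -0.0861  0.1316] jawdeg 75.01 tilt z [-5.e-04  0.e+00 -1.e+00] F [ 0.15 -0.28  0.12] w 17.5 j7 1.47 j1 -0.28
delta [ 0.     -0.0006  0.0016] dist 0.002
turn 0.0023 rows 0.05680442453738389 alt -0.9977
```

View pics/w6.png

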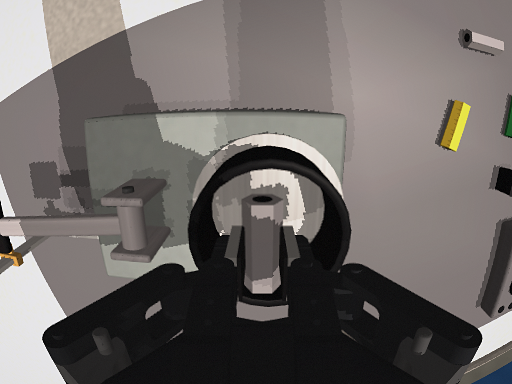

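```bash
python3 - <<'E'
from h import *
c=calibration('wrist'); o=get_obs(); R=Ro.from_quat(o['ee_rot']).as_matrix(); p=o['position']
im=cv2.imread('pics/w6.png')
for s in(-1,1):
  for z in (-.009,.009):print(s,z,proj('wrist',p+R[:,0]*.025*s+[0,0,.003+z],c))
for r,z in [(.047,.125),(.041,.125)]:
  pts=[proj('wrist',(.535+r*np.cos(a),-.082+r*np.sin(a),z),c) for a in np.linspace(0,6.283,60)]
  cv2.polylines(im,[np.array(pts).round().astype(int)],True,(0,255,255),1)
cv2.imwrite('pics/w6o.png',cv2.resize(im[120:330,150:390],None,fx=3,fy=2.8))
E
```

```text
-1 -0.009 [260.8280467  276.87280864]
-1 0.009 [260.77369104 295.00339377]
1 -0.009 [260.69365498 195.09993908]
1 0.009 [260.60325513 206.68135221]
```

View pics/w6o.png

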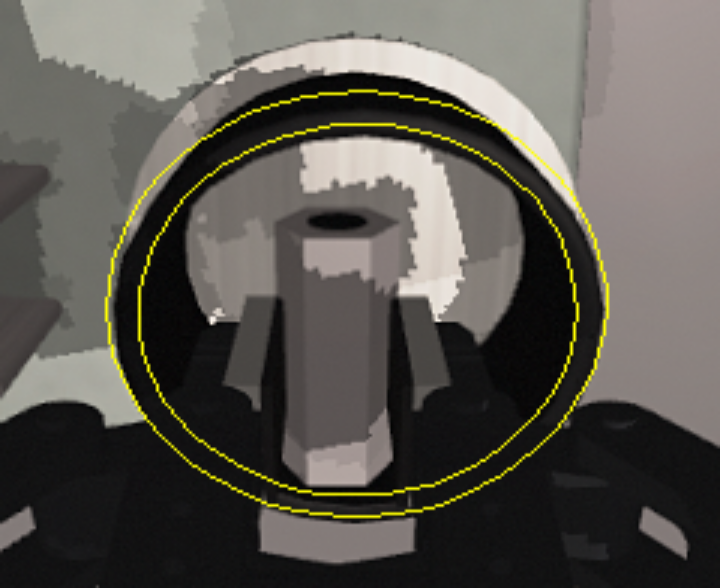

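View pics/t6.png

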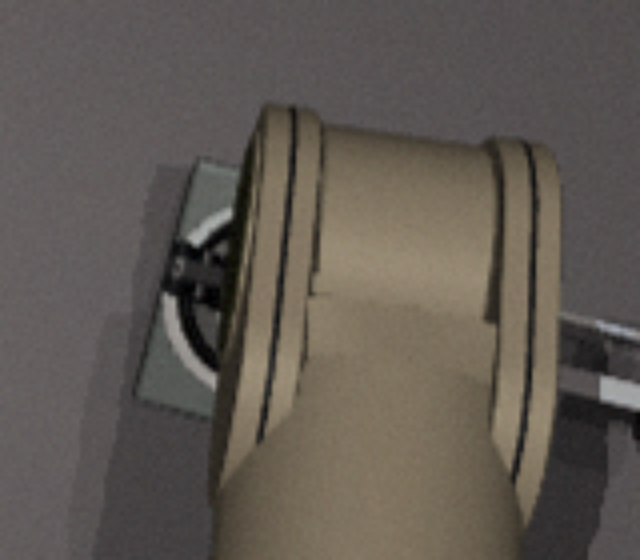

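The overlay shows pillar A inside the rim on both axes, about 5 mm off centre as planned. Releasing.

```bash
python3 -m handwheel '[{"jaw":34,"delta_pos":[0,0,0],"turn":0},{"jaw":34,"delta_pos":[0,0,0],"turn":0},{"jaw":34,"delta_pos":[0,0,0],"turn":0},{"jaw":34,"delta_pos":[0,0,0],"turn":0},{"jaw":34,"delta_pos":[0,0,-0.03],"turn":0},{"jaw":34,"delta_pos":[0,0,-0.07],"turn":0},{"jaw":34,"delta_pos":[0,0,-0.07],"turn":0},{"jaw":34,"delta_pos":[0,0,-0.07],"turn":0}]'
python3 - <<'E'
from h import *
plan((0.4399,0.1851,0.14),166)
c=calibration('wrist'); save('wrist','w7.png')
E
```

```text
clock: 6.18
position: [0.5343, -0.087, 0.2037]
ee_rot: [0.131, 0.991, 0.0, 0.002]
ft_force: [-0.5, -0.2, -0.4]
grip_width: 0.399
t 6.18 p [ 0.5343 -0.087   0.2037] jawdeg 74.94 tilt z [ 4.7e-03  4.0e-04 -1.0e+00] F [-0.5  -0.17 -0.39] w 34.1 j7 1.45 j1 -0.29
delta [0.1621 0.2381 0.0633] dist 0.295
turn 0.4941 rows 12.42223607363922 alt -0.5059
```

View pics/w7.png

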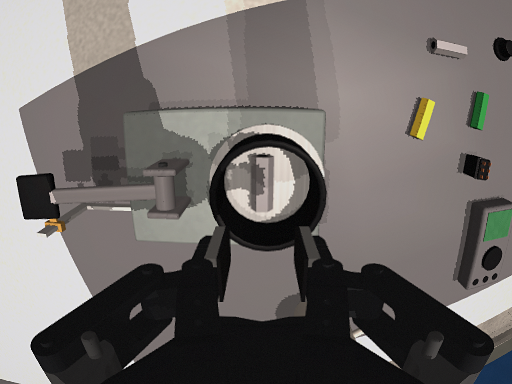

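Pillar A lies flat in the well at (263,183). On to B.

```bash
python3 -m handwheel '[{"jaw":55,"delta_pos":[0.02,0.03,0],"turn":0.035},{"jaw":55,"delta_pos":[0.04,0.06,0],"turn":0.07},{"jaw":55,"delta_pos":[0.06,0.09,0.01],"turn":0.11},{"jaw":55,"delta_pos":[0.08,0.12,0.02],"turn":0.15},{"jaw":55,"delta_pos":[0.1,0.15,0.03],"turn":0.19},{"jaw":55,"delta_pos":[0.12,0.18,0.04],"turn":0.23},{"jaw":55,"delta_pos":[0.14,0.21,0.05],"turn":0.27},{"jaw":55,"delta_pos":[0.162,0.238,0.06],"turn":0.31},{"jaw":55,"delta_pos":[0.162,0.238,0.06],"turn":0.35},{"jaw":55,"delta_pos":[0.162,0.238,0.06],"turn":0.39}]'
python3 - <<'E'
from h import *
plan((0.4399,0.1851,0.14),-14)
E
```

```text
clock: 7.07
position: [0.4355, 0.1879, 0.1391]
ee_rot: [0.637, 0.771, -0.002, -0.001]
ft_force: [0.6, -1.3, -0.0]
grip_width: 0.648
t 7.07 p [0.4355 0.1879 0.1391] jawdeg 10.88 tilt z [-0.0034 -0.0011 -1.    ] F [ 0.62 -1.27 -0.01] w 55.3 j7 -0.3 j1 -0.69
delta [-0.0036  0.0037 -0.0009] dist 0.005
turn 0.1382 rows 3.474633924871586 alt -0.8618
```

```bash
python3 -m handwheel '[{"jaw":55,"delta_pos":[-0.003,0.003,0],"turn":0.035},{"jaw":55,"delta_pos":[-0.003,0.003,0],"turn":0.07},{"jaw":55,"delta_pos":[-0.003,0.003,0],"turn":0.105},{"jaw":55,"delta_pos":[-0.003,0.003,0],"turn":0.11},{"jaw":55,"delta_pos":[-0.003,0.003,0],"turn":0.11},{"jaw":55,"delta_pos":[-0.003,0.003,0],"turn":0.11}]'
python3 - <<'E'
from h import *
plan((0.4399,0.1851,0.14),-14)
c=calibration('wrist'); save('wrist','w8.png')
print(proj('wrist',(0.4399,0.1851,0.018),c))
E
```

```text
clock: 7.57
position: [0.4415, 0.1826, 0.1408]
ee_rot: [0.759, 0.652, -0.0, -0.0]
ft_force: [-0.2, 1.6, -0.8]
grip_width: 0.645
t 7.57 p [0.4415 0.1826 0.1408] jawdeg -8.69 tilt z [-8.e-04 -4.e-04 -1.e+00] F [-0.25  1.64 -0.78] w 55.1 j7 -0.62 j1 -0.69
delta [ 0.0022 -0.0019  0.0008] dist 0.003
turn 0.0295 rows 0.7417366403417035 alt -0.9705
[260.45903517 181.34487793]
```

View pics/w8.png

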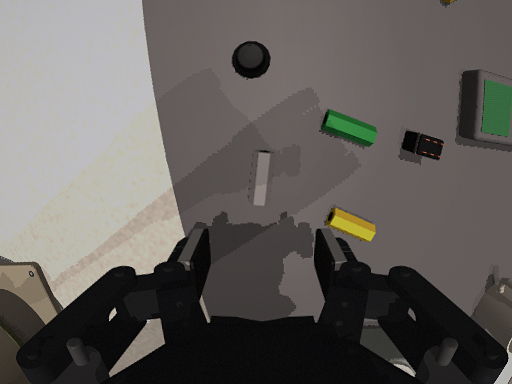

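```bash
python3 -m handwheel '[{"jaw":50,"delta_pos":[0.004,-0.001,0.04],"turn":0.03},{"jaw":50,"delta_pos":[0.004,-0.001,0.08],"turn":0.03},{"jaw":50,"delta_pos":[0.004,-0.001,0.11],"turn":0.03},{"jaw":50,"delta_pos":[0.004,-0.001,0.13],"turn":0.03},{"jaw":50,"delta_pos":[0.004,-0.001,0.136],"turn":0.03},{"jaw":50,"delta_pos":[0.004,-0.001,0.136],"turn":0.03},{"jaw":50,"delta_pos":[0.004,-0.001,0.136],"turn":0.03}]'
python3 - <<'E'
from h import *
plan((0.441,0.1875,0.004),-14)
c=calibration('wrist'); save('wrist','w9.png')
E
```

```text
clock: 8.2
position: [0.442, 0.1871, 0.0061]
ee_rot: [0.789, 0.614, 0.0, 0.0]
ft_force: [0.3, -0.2, -0.2]
grip_width: 0.589
t 8.2 p [0.442  0.1871 0.0061] jawdeg -14.24 tilt z [ 7.e-04  4.e-04 -1.e+00] F [ 0.32 -0.19 -0.24] w 50.3 j7 -0.68 j1 -0.68
delta [ 0.0001 -0.0011  0.0021] dist 0.002
turn -0.0014 rows 0.03412179129251921 alt 0.9986
```

View pics/w9.png

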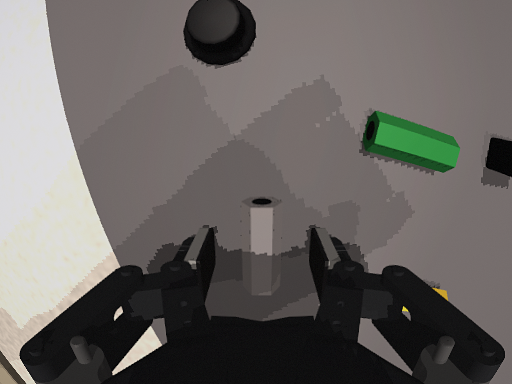

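Pillar B at (261,248) sits centred between the pads. Closing and lifting.

```bash
python3 -m handwheel '[{"jaw":12,"delta_pos":[0,0,0.001],"turn":0},{"jaw":12,"delta_pos":[0,0,0.001],"turn":0},{"jaw":12,"delta_pos":[0,0,0.001],"turn":0},{"jaw":12,"delta_pos":[0,0,0.001],"turn":0},{"jaw":12,"delta_pos":[0,0,0.001],"turn":0},{"jaw":12,"delta_pos":[0,0,0.001],"turn":0},{"jaw":12,"delta_pos":[0,0,0.001],"turn":0}]' 60
python3 -m handwheel '[{"jaw":12,"delta_pos":[0,0,-0.04],"turn":0},{"jaw":12,"delta_pos":[0,0,-0.08],"turn":0},{"jaw":12,"delta_pos":[0,0,-0.12],"turn":0},{"jaw":12,"delta_pos":[0,0,-0.16],"turn":0},{"jaw":12,"delta_pos":[0,0,-0.19],"turn":0},{"jaw":12,"delta_pos":[0,0,-0.19],"turn":0},{"jaw":12,"delta_pos":[0,0,-0.19],"turn":0}]'
python3 - <<'E'
from h import *
plan((0.535,-0.074,0.195),75)
c=calibration('wrist'); save('wrist','w10.png')
E
```

```text
clock: 8.83
position: [0.4421, 0.1873, 0.0056]
ee_rot: [0.79, 0.614, 0.001, -0.0]
ft_force: [-2.8, -1.2, 9.5]
grip_width: 0.203
clock: 9.42
position: [0.4423, 0.1874, 0.1962]
ee_rot: [0.79, 0.614, 0.002, 0.0]
ft_force: [0.2, -0.7, -1.8]
grip_width: 0.205
t 9.42 p [0.4423 0.1874 0.1962] jawdeg -14.28 tilt z [ 0.0035  0.0026 -1.    ] F [ 0.18 -0.72 -1.8 ] w 17.5 j7 -0.74 j1 -0.71
delta [-0.2304  0.1543  0.0009] dist 0.277
turn -0.496 rows 12.469836889552806 alt 0.504
```

View pics/w10.png

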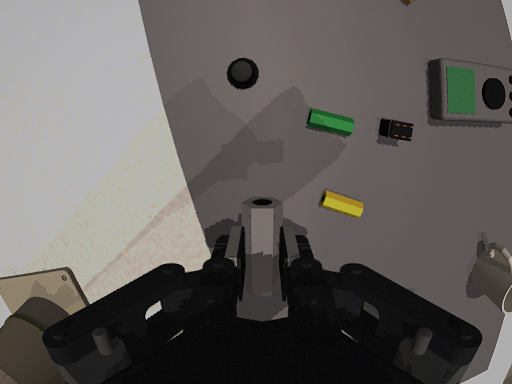

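```bash
python3 -m handwheel '[{"jaw":12,"delta_pos":[-0.025,0.015,0],"turn":-0.035},{"jaw":12,"delta_pos":[-0.05,0.03,0],"turn":-0.07},{"jaw":12,"delta_pos":[-0.075,0.05,0],"turn":-0.11},{"jaw":12,"delta_pos":[-0.1,0.065,0],"turn":-0.15},{"jaw":12,"delta_pos":[-0.125,0.085,0],"turn":-0.19},{"jaw":12,"delta_pos":[-0.15,0.1,0],"turn":-0.23},{"jaw":12,"delta_pos":[-0.175,0.12,0],"turn":-0.27},{"jaw":12,"delta_pos":[-0.2,0.135,0],"turn":-0.31},{"jaw":12,"delta_pos":[-0.23,0.154,0],"turn":-0.35},{"jaw":12,"delta_pos":[-0.23,0.154,0],"turn":-0.39}]'
python3 - <<'E'
from h import *
plan((0.534,-0.073,0.195),75)
E
```

```text
clock: 10.3
position: [0.5334, -0.0803, 0.1925]
ee_rot: [0.33, 0.944, -0.002, -0.001]
ft_force: [-0.4, -0.5, -0.6]
grip_width: 0.206
t 10.3 p [ 0.5334 -0.0803  0.1925] jawdeg 51.44 tilt z [-0.0025 -0.0029 -1.    ] F [-0.45 -0.51 -0.59] w 17.6 j7 1.03 j1 -0.34
delta [ 0.0041  0.006  -0.0025] dist 0.008
turn -0.1309 rows 3.290614591206863 alt 0.8691
```

```bash
python3 -m handwheel '[{"jaw":12,"delta_pos":[0.002,0.004,0],"turn":-0.035},{"jaw":12,"delta_pos":[0.002,0.004,0],"turn":-0.07},{"jaw":12,"delta_pos":[0.002,0.004,0],"turn":-0.105},{"jaw":12,"delta_pos":[0.002,0.004,0],"turn":-0.115},{"jaw":12,"delta_pos":[0.002,0.004,0],"turn":-0.115},{"jaw":12,"delta_pos":[0.002,0.004,0],"turn":-0.115}]'
python3 - <<'E'
from h import *
plan((0.534,-0.073,0.13),75)
c=calibration('wrist'); save('wrist','w11.png')
E
```

```text
clock: 10.8
position: [0.5341, -0.0697, 0.1929]
ee_rot: [0.156, 0.988, -0.0, -0.001]
ft_force: [0.7, 0.1, -0.1]
grip_width: 0.206
t 10.8 p [ 0.5341 -0.0697  0.1929] jawdeg 72.1 tilt z [-2.4e-03 -1.0e-04 -1.0e+00] F [ 0.69  0.11 -0.11] w 17.6 j7 1.37 j1 -0.32
delta [-0.0011 -0.0031  0.0629] dist 0.063
turn -0.0161 rows 0.40472734078925876 alt 0.9839
```

View pics/w11.png

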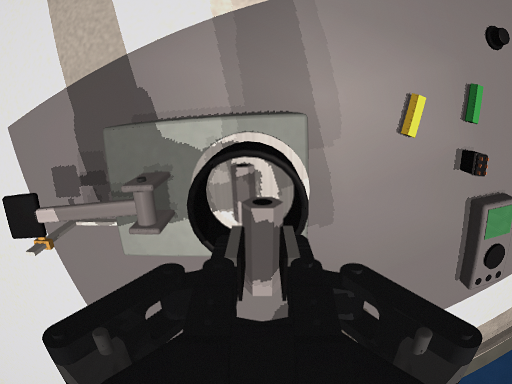

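```bash
python3 -m handwheel '[{"jaw":12,"delta_pos":[-0.001,-0.003,0.03],"turn":-0.015},{"jaw":12,"delta_pos":[-0.001,-0.003,0.055],"turn":-0.015},{"jaw":12,"delta_pos":[-0.001,-0.003,0.063],"turn":-0.015},{"jaw":12,"delta_pos":[-0.001,-0.003,0.063],"turn":-0.015},{"jaw":12,"delta_pos":[-0.001,-0.003,0.063],"turn":-0.015}]'
python3 - <<'E'
from h import *
plan((0.534,-0.073,0.13),75)
c=calibration('wrist'); save('wrist','w12.png')
E
```

```text
clock: 11.27
position: [0.535, -0.0727, 0.1317]
ee_rot: [0.132, 0.991, -0.0, -0.0]
ft_force: [-0.6, -0.4, -0.4]
grip_width: 0.204
t 11.27 p [ 0.535  -0.0727  0.1317] jawdeg 74.86 tilt z [-3.e-04 -1.e-04 -1.e+00] F [-0.56 -0.37 -0.4 ] w 17.4 j7 1.44 j1 -0.31
delta [ 0.0009 -0.0005  0.0017] dist 0.002
turn -0.0008 rows 0.020229802598628253 alt 0.9992
```

View pics/w12.png

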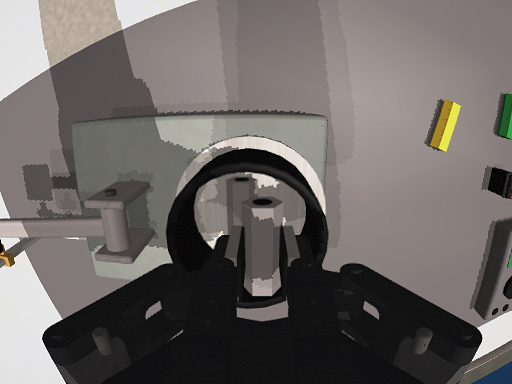

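B is over the well beside A and inside the rim. Release and rise.

```bash
python3 -m handwheel '[{"jaw":34,"delta_pos":[0,0,0],"turn":0},{"jaw":34,"delta_pos":[0,0,0],"turn":0},{"jaw":34,"delta_pos":[0,0,0],"turn":0},{"jaw":34,"delta_pos":[0,0,0],"turn":0},{"jaw":34,"delta_pos":[0,0,-0.03],"turn":0},{"jaw":34,"delta_pos":[0,0,-0.07],"turn":0},{"jaw":34,"delta_pos":[0,0,-0.1],"turn":0},{"jaw":34,"delta_pos":[0,0,-0.1],"turn":0},{"jaw":34,"delta_pos":[0,0,-0.1],"turn":0}]'
python3 - <<'E'
from h import *
plan((0.478,-0.2925,0.23),75)
c=calibration('wrist'); save('wrist','w13.png')
E
```

```text
clock: 12.07
position: [0.5359, -0.0729, 0.2333]
ee_rot: [0.131, 0.991, 0.001, 0.002]
ft_force: [0.1, 0.0, 0.1]
grip_width: 0.401
t 12.07 p [ 0.5359 -0.0729  0.2333] jawdeg 74.89 tilt z [ 4.e-03  5.e-04 -1.e+00] F [0.11 0.01 0.09] w 34.2 j7 1.41 j1 -0.32
delta [-0.0013 -0.2271  0.003 ] dist 0.227
turn -0.0006 rows 0.01494724980295806 alt 0.9994
```

View pics/w13.png

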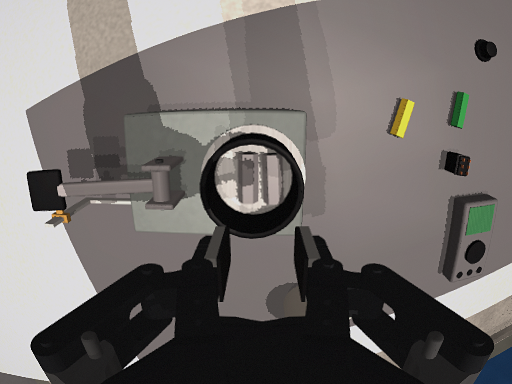

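Both pillars lie flat, side by side, in the well (245 and 263 at row 180). Next I'll measure the pointer height, starting with where the wrist camera sits.

```bash
python3 - <<'E'
from h import *
c=calibration('wrist'); o=get_obs(); R=Ro.from_quat(o['ee_rot']).as_matrix(); p=o['position']
C,_=ray('wrist',(261.8,189.05),c); d=ray('wrist',(262.8,189.05),c)[1]
C,f=ray('wrist',(261.85,189.1),c)
print('cam in tool',R.T@(C-p),'axis',R.T@f)
s=save('scene','sc13.png')[:,:,::-1]
cv2.imwrite('pics/s13.png',cv2.resize(s[160:240,80:160],None,fx=7.4,fy=7.4,interpolation=cv2.INTER_CUBIC))
t=save('top','top13.png')[:,:,::-1]
cv2.imwrite('pics/t13.png',cv2.resize(t[215:275,385:445],None,fx=9.9,fy=9.9,interpolation=cv2.INTER_CUBIC))
E
```

```text
cam in tool [ 0.07067585  0.00050207 -0.14161906] axis [-2.76082736e-01  6.91704472e-04  9.61133625e-01]
```

View pics/s13.png

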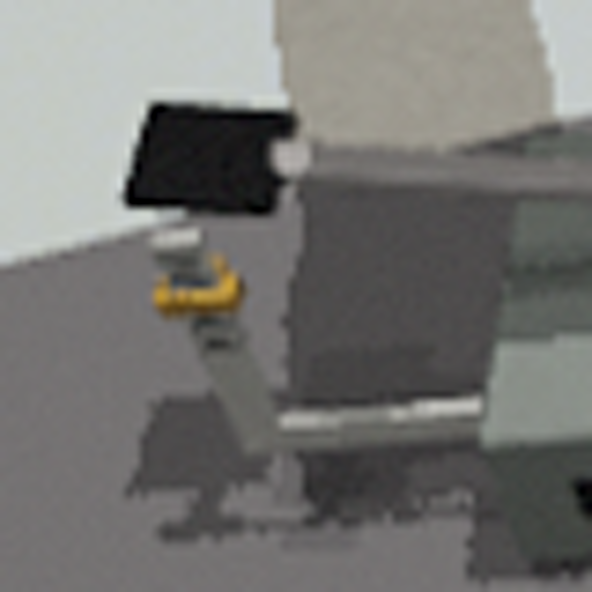

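View pics/t13.png

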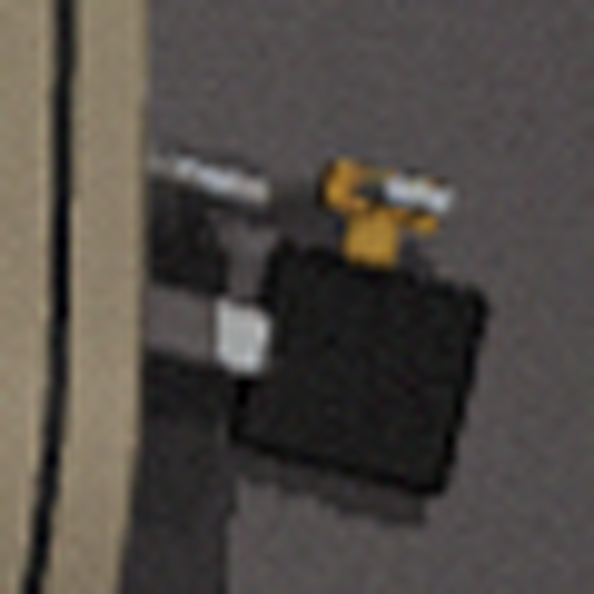

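```bash
python3 -m handwheel '[{"jaw":0,"delta_pos":[-0.01,-0.04,0.0],"turn":0},{"jaw":0,"delta_pos":[-0.02,-0.08,0.0],"turn":0},{"jaw":0,"delta_pos":[-0.02,-0.095,0.03],"turn":0},{"jaw":0,"delta_pos":[-0.02,-0.095,0.05],"turn":0},{"jaw":0,"delta_pos":[-0.02,-0.095,0.05],"turn":0},{"jaw":0,"delta_pos":[-0.02,-0.095,0.05],"turn":0},{"jaw":0,"delta_pos":[-0.02,-0.095,0.05],"turn":0}]'
python3 - <<'E'
from h import *
import json
plan()
c=calibration('wrist'); im=save('wrist','v1.png'); json.dump({k:np.array(v).tolist() for k,v in c.items()},open('v1.json','w'))
plan((0.50,-0.37,0.18))
E
```

```text
clock: 12.8
position: [0.5299, -0.1689, 0.1819]
ee_rot: [0.131, 0.991, 0.0, 0.0]
ft_force: [0.4, 0.4, 0.6]
grip_width: -0.002
t 12.8 p [ 0.5299 -0.1689  0.1819] jawdeg 74.97 tilt z [ 2.e-04  2.e-04 -1.e+00] F [0.4  0.36 0.63] w -0.2 j7 1.63 j1 -0.19
t 12.85 p [ 0.5302 -0.1689  0.1823] jawdeg 74.98 tilt z [ 1.2e-03  1.0e-04 -1.0e+00] F [0.74 0.61 0.3 ] w 0.1 j7 1.63 j1 -0.19
delta [-0.0229 -0.202   0.0023] dist 0.203
```

View pics/v1.png

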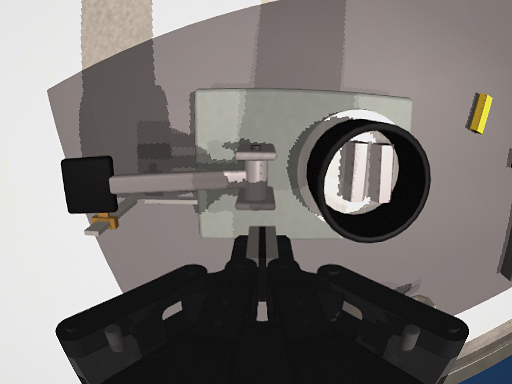

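```bash
python3 -m handwheel '[{"jaw":0,"delta_pos":[-0.005,-0.04,0],"turn":0},{"jaw":0,"delta_pos":[-0.01,-0.08,0],"turn":0},{"jaw":0,"delta_pos":[-0.015,-0.12,0],"turn":0},{"jaw":0,"delta_pos":[-0.023,-0.16,0],"turn":0},{"jaw":0,"delta_pos":[-0.023,-0.19,0],"turn":0},{"jaw":0,"delta_pos":[-0.023,-0.2,0],"turn":0},{"jaw":0,"delta_pos":[-0.023,-0.2,0],"turn":0},{"jaw":0,"delta_pos":[-0.023,-0.2,0],"turn":0},{"jaw":0,"delta_pos":[-0.023,-0.2,0],"turn":0}]'
python3 - <<'E'
from h import *
import json
plan()
c=calibration('wrist'); im=save('wrist','v2.png'); json.dump({k:np.array(v).tolist() for k,v in c.items()},open('v2.json','w'))
v1=cv2.imread('pics/v1.png');v2=cv2.imread('pics/v2.png')
cv2.imwrite('pics/v1c.png',cv2.resize(v1[145:245,50:150],None,fx=5.9,fy=5.9,interpolation=cv2.INTER_CUBIC))
E
```

```text
clock: 13.6
position: [0.5009, -0.3668, 0.1817]
ee_rot: [0.13, 0.992, 0.001, 0.0]
ft_force: [-0.2, 0.5, 0.2]
grip_width: -0.004
t 13.6 p [ 0.5009 -0.3668  0.1817] jawdeg 75.06 tilt z [ 1.e-03  9.e-04 -1.e+00] F [-0.18  0.55  0.21] w -0.3 j7 2.03 j1 0.11
```

View pics/v2.png

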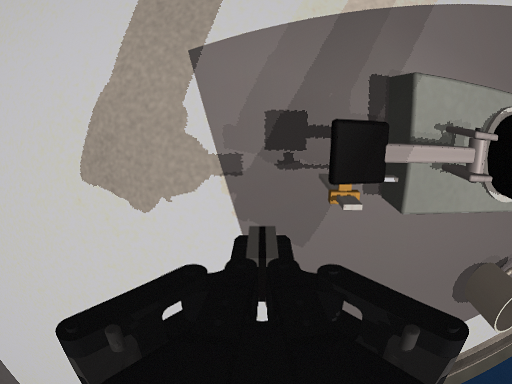

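View pics/v1c.png

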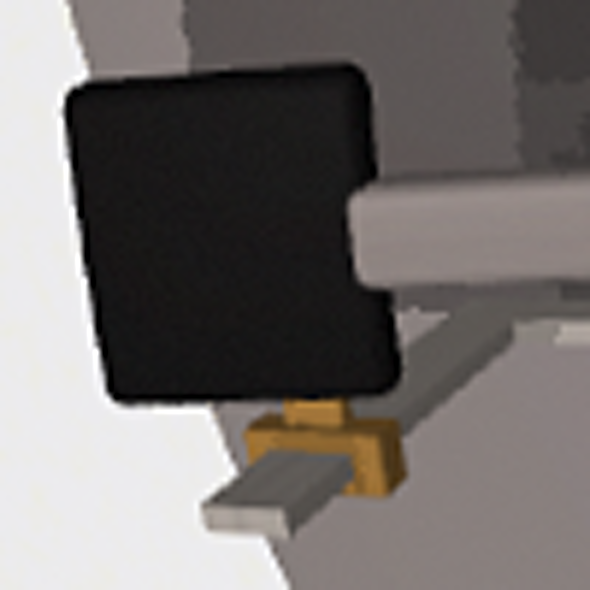

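```bash
python3 - <<'E'
from h import *
v2=cv2.imread('pics/v2.png');v1=cv2.imread('pics/v1.png')
cv2.imwrite('pics/v2c.png',cv2.convertScaleAbs(cv2.resize(v2[160:220,310:410],None,fx=7.9,fy=7.9,interpolation=cv2.INTER_CUBIC),alpha=1.4))
cv2.imwrite('pics/v1d.png',cv2.convertScaleAbs(cv2.resize(v1[205:240,80:125],None,fx=15,fy=15,interpolation=cv2.INTER_CUBIC),alpha=1.4))
E
```

```text
(no output)
```

View pics/v2c.png

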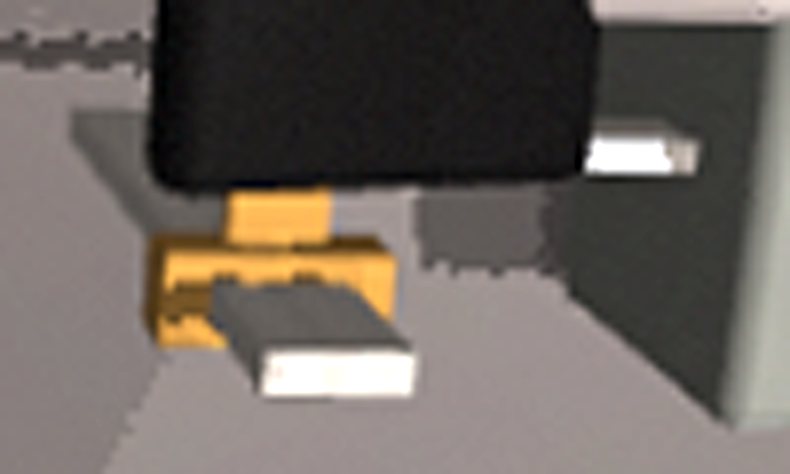

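View pics/v1d.png

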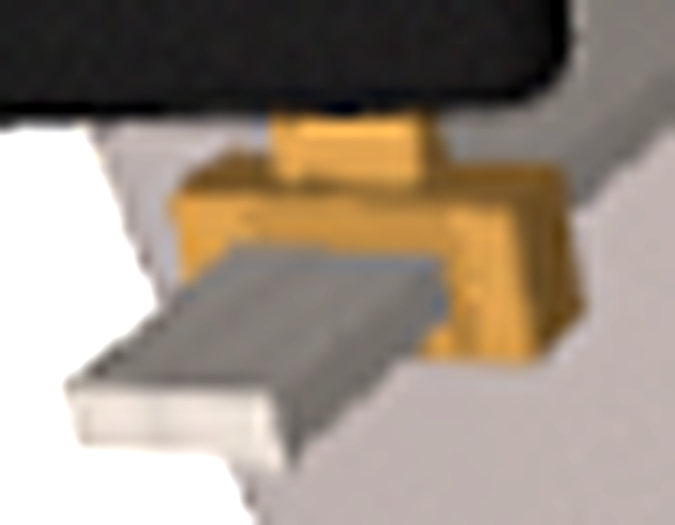

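```bash
python3 - <<'E'
from h import *
import json
from scipy.optimize import least_squares
c1=json.load(open('v1.json'));c2=json.load(open('v2.json'))
def u1(X,Y): return ((X+.5)/15-.5+80,(Y+.5)/15-.5+205)
def u2(X,Y): return ((X+.5)/7.9-.5+310,(Y+.5)/7.9-.5+160)
def u1c(X,Y): return ((X+.5)/5.9-.5+50,(Y+.5)/5.9-.5+145)
def tri(a,b):
    f=lambda P: np.r_[proj('wrist',P,c1)-a,proj('wrist',P,c2)-b]
    r=least_squares(f,[.5,-.3,.11]); return r.x, np.abs(r.fun).max()
def p(n,a,b): x,e=tri(a,b); print(n,x.round(4),'err px',e.round(2))
p('post top c',u1(178,425),u2(336,373))
p('post top fl',u1(70,385),u2(258,350))
p('post top fr',u1(268,390),u2(408,350))
p('blade/face L',u1(275,180),u2(229,246))
p('blade/face R',u1(422,184),u2(329,246))
p('collar top front L',u1(172,197),u2(165,252))
p('collar top front R',u1(515,203),u2(395,252))
p('collar top back R?',u1(540,360),u2(398,300))
# pad corners in v1c vs v2
v2=(0,0)
p('pad near R',u1c(398,392),((585+.5)/7.9-.5+310,(178+.5)/7.9-.5+160))
p('pad near L',u1c(112,402),((155+.5)/7.9-.5+310,(188+.5)/7.9-.5+160))
p('pad far L',u1c(66,88),(331.5,120))
p('pad far R',u1c(365,66),(385.5,121.5))
E
```

```text
post top c [ 0.5145 -0.3043  0.1331] err px 0.0
post top fl [ 0.5108 -0.3108  0.1325] err px 0.24
post top fr [ 0.5139 -0.2974  0.1333] err px 0.2
blade/face L [ 0.5079 -0.3076  0.1114] err px 0.1
blade/face R [ 0.5105 -0.2978  0.1114] err px 0.16
collar top front L [ 0.5066 -0.3141  0.1128] err px 0.25
collar top front R [ 0.5127 -0.2915  0.1123] err px 0.01
collar top back R? [ 0.5192 -0.2924  0.1136] err px 2.67
pad near R [ 0.5046 -0.2761  0.1274] err px 0.37
pad near L [ 0.4931 -0.3174  0.1348] err px 0.16
pad far L [ 0.4521 -0.3066  0.1336] err px 0.39
pad far R [ 0.4631 -0.2657  0.1241] err px 0.44
```

Wrist stereo gives post top z=0.133 (nominal 0.135, so a bias of about −2 mm) and blade top 0.1114. Corrected, that puts blade top at 0.1133 and blade middle at 0.112. Next I'll turn half round over the pad, so the wrist camera can see pad and pointer while pressing.

```bash
python3 -m handwheel '[{"jaw":0,"delta_pos":[0.01,0.015,0],"turn":0.035},{"jaw":0,"delta_pos":[0.02,0.03,0],"turn":0.07},{"jaw":0,"delta_pos":[0.03,0.045,0],"turn":0.11},{"jaw":0,"delta_pos":[0.04,0.06,0],"turn":0.15},{"jaw":0,"delta_pos":[0.042,0.064,0],"turn":0.19},{"jaw":0,"delta_pos":[0.042,0.064,0],"turn":0.23},{"jaw":0,"delta_pos":[0.042,0.064,0],"turn":0.27},{"jaw":0,"delta_pos":[0.042,0.064,0],"turn":0.31},{"jaw":0,"delta_pos":[0.042,0.064,0],"turn":0.35},{"jaw":0,"delta_pos":[0.042,0.064,0],"turn":0.39}]'
python3 -m handwheel '[{"jaw":0,"delta_pos":[0,0,0],"turn":0.035},{"jaw":0,"delta_pos":[0,0,0],"turn":0.07},{"jaw":0,"delta_pos":[0,0,0],"turn":0.11},{"jaw":0,"delta_pos":[0,0,0],"turn":0.15},{"jaw":0,"delta_pos":[0,0,0],"turn":0.19},{"jaw":0,"delta_pos":[0,0,0],"turn":0.23},{"jaw":0,"delta_pos":[0,0,0],"turn":0.27},{"jaw":0,"delta_pos":[0,0,0],"turn":0.31},{"jaw":0,"delta_pos":[0,0,0],"turn":0.35},{"jaw":0,"delta_pos":[0,0,0],"turn":0.39}]'
python3 - <<'E'
from h import *
plan((0.4775,-0.294,0.18),75)
E
```

```text
clock: 14.48
position: [0.4765, -0.2943, 0.1815]
ee_rot: [0.677, 0.736, 0.001, -0.0]
ft_force: [-0.6, -0.1, -0.6]
grip_width: -0.004
clock: 15.32
position: [0.4765, -0.2943, 0.1814]
ee_rot: [0.976, 0.216, 0.0, -0.0]
ft_force: [-0.5, -0.3, 0.7]
grip_width: 0.0
t 15.32 p [ 0.4765 -0.2943  0.1814] jawdeg -65.08 tilt z [ 7.0e-04  1.2e-03 -1.0e+00] F [-0.53 -0.29  0.66] w 0.0 j7 -0.42 j1 -0.34
delta [0.001  0.0002 0.0014] dist 0.002
turn 0.2218 rows 5.5747293541610095 alt -0.7782
```

```bash
python3 -m handwheel '[{"jaw":0,"delta_pos":[0,0,0],"turn":0.04},{"jaw":0,"delta_pos":[0,0,0],"turn":0.08},{"jaw":0,"delta_pos":[0,0,0],"turn":0.12},{"jaw":0,"delta_pos":[0,0,0],"turn":0.16},{"jaw":0,"delta_pos":[0,0,0.01],"turn":0.2},{"jaw":0,"delta_pos":[0,0,0.02],"turn":0.2},{"jaw":0,"delta_pos":[0,0,0.03],"turn":0.2},{"jaw":0,"delta_pos":[0,0,0.03],"turn":0.2},{"jaw":0,"delta_pos":[0,0,0.03],"turn":0.2}]'
python3 - <<'E'
from h import *
plan((0.4775,-0.294,0.13),75)
save('wrist','w14.png')
E
```

```text
clock: 16.07
position: [0.4754, -0.2955, 0.1507]
ee_rot: [0.996, -0.093, -0.001, -0.0]
ft_force: [-1.2, -0.8, 0.6]
grip_width: 0.003
t 16.07 p [ 0.4754 -0.2955  0.1507] jawdeg -100.69 tilt z [-1.1e-03  8.0e-04 -1.0e+00] F [-1.16 -0.82  0.59] w 0.2 j7 -0.95 j1 -0.39
delta [ 0.0018 -0.0018  0.0207] dist 0.021
turn 0.0239 rows 0.6013720111101718 alt -0.9761
```

View pics/w14.png

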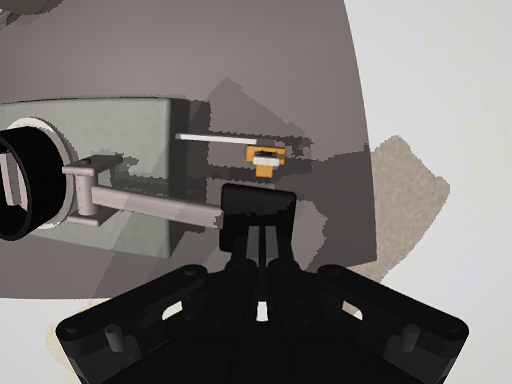

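```bash
python3 -m handwheel '[{"jaw":0,"delta_pos":[0.001,-0.001,0.008],"turn":0.022},{"jaw":0,"delta_pos":[0.001,-0.001,0.013],"turn":0.022},{"jaw":0,"delta_pos":[0.001,-0.001,0.013],"turn":0.022},{"jaw":0,"delta_pos":[0.001,-0.001,0.013],"turn":0.022}]'
python3 -m handwheel '[{"jaw":0,"delta_pos":[0,0,0.002],"turn":0},{"jaw":0,"delta_pos":[0,0,0.002],"turn":0},{"jaw":0,"delta_pos":[0,0,0.002],"turn":0}]'
python3 -m handwheel '[{"jaw":0,"delta_pos":[0,0,0.003],"turn":0},{"jaw":0,"delta_pos":[0,0,0.003],"turn":0},{"jaw":0,"delta_pos":[0,0,0.003],"turn":0}]'
```

```text
clock: 16.45
position: [0.4767, -0.2954, 0.1384]
ee_rot: [0.992, -0.128, -0.0, -0.0]
ft_force: [-0.3, 0.5, -0.8]
grip_width: -0.002
clock: 16.7
position: [0.477, -0.2956, 0.1367]
ee_rot: [0.992, -0.129, 0.0, 0.0]
ft_force: [-0.1, -0.6, 2.5]
grip_width: 0.001
clock: 16.95
position: [0.4769, -0.2956, 0.1334]
ee_rot: [0.992, -0.129, 0.0, 0.0]
ft_force: [0.3, -2.3, 3.0]
grip_width: -0.004
```

```bash
python3 -m handwheel '[{"jaw":0,"delta_pos":[0,0,0.006],"turn":0},{"jaw":0,"delta_pos":[0,0,0.012],"turn":0},{"jaw":0,"delta_pos":[0,0,0.017],"turn":0},{"jaw":0,"delta_pos":[0,0,0.021],"turn":0},{"jaw":0,"delta_pos":[0,0,0.021],"turn":0},{"jaw":0,"delta_pos":[0,0,0.021],"turn":0}]'
python3 - <<'E'
from h import *
import json
plan((0.4775,-0.294,0.112),75)
c=calibration('wrist'); json.dump({k:np.array(v).tolist() for k,v in c.items()},open('v3.json','w'))
save('wrist','w15.png'); s=save('scene','sc15.png')
v=cv2.imread('pics/w15.png')
cv2.imwrite('pics/w15c.png',cv2.resize(v[110:270,200:320],None,fx=5,fy=3.7,interpolation=cv2.INTER_CUBIC))
cv2.imwrite('pics/s15.png',cv2.resize(s[160:240,80:160,::-1],None,fx=7.4,fy=7.4,interpolation=cv2.INTER_CUBIC))
E
```

```text
clock: 17.45
position: [0.4768, -0.2964, 0.1126]
ee_rot: [0.992, -0.13, 0.0, 0.001]
ft_force: [-0.0, -2.8, 6.2]
grip_width: -0.0
t 17.45 p [ 0.4768 -0.2964  0.1126] jawdeg -104.89 tilt z [ 5.0e-04 -1.5e-03 -1.0e+00] F [-0.02 -2.77  6.16] w -0.0 j7 -0.99 j1 -0.37
delta [ 0.     -0.0025  0.0006] dist 0.003
turn 0.0006 rows 0.015833557305031033 alt -0.9994
```

View pics/w15c.png

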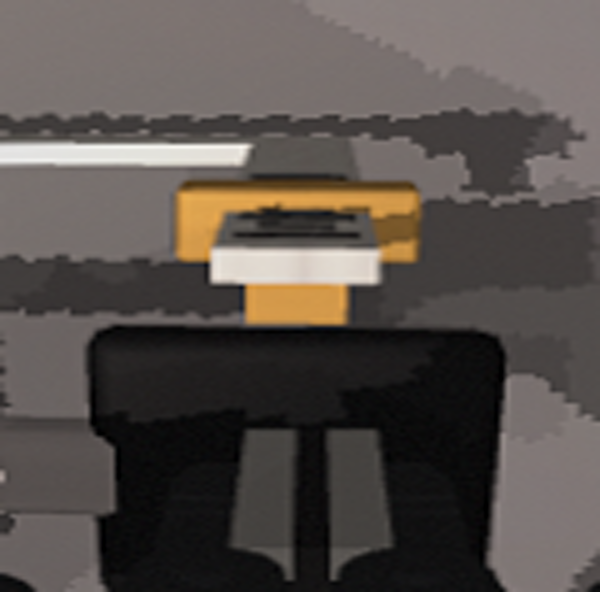

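View pics/s15.png

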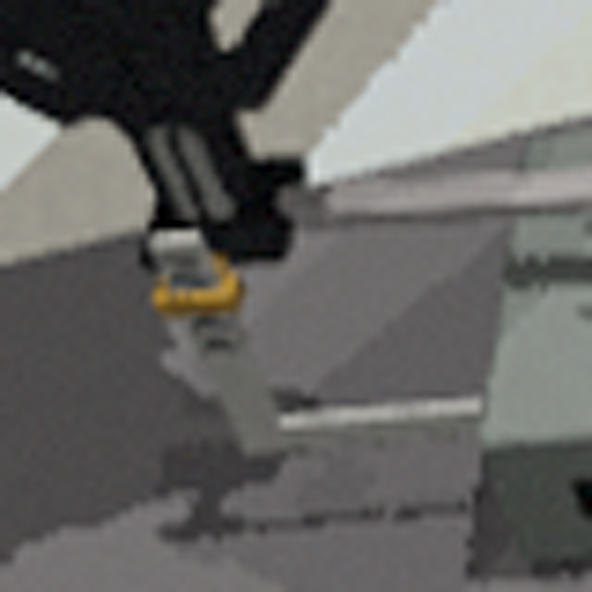

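```bash
python3 - <<'E'
from h import *
import json
c=json.load(open('v3.json')); a=np.radians(74.9); X=np.array([np.sin(a),-np.cos(a)])
P0=np.array([.4775,-.294])
def uv(x,y): return ((x+.5)/5-.5+200,(y+.5)/3.7-.5+110)
def zat(n,x,y,xd):
    o,d=ray('wrist',uv(x,y),c); s=(xd-(o[:2]-P0)@X)/(d[:2]@X); q=o+s*d; print(n,q.round(4),'yd',round(float((q[:2]-P0)@[np.cos(a),np.sin(a)]),4))
def xat(n,x,y,z):
    o,d=ray('wrist',uv(x,y),c); q=o+d*(z-o[2])/d[2]; print(n,'xd',round(float((q[:2]-P0)@X),4))
zat('blade tip top',297,324,.024)
for e in (.0215,.022): zat('pad edge',297,328,e)
xat('post top far',297,248,.135); xat('post top near',297,285,.135)
xat('pad R',505,340,.112);
for x in (90,505): 
    o,d=ray('wrist',uv(x,345),c); q=o+d*(.112-o[2])/d[2]; print(q)
v=cv2.imread('pics/w15.png').astype(int)
for u in (256,259,262): print(u,[tuple(v[r,u]) for r in range(193,206)])
E
```

```text
blade tip top [ 0.5006 -0.3005  0.1115] yd -0.0003
pad edge [ 0.4982 -0.2998  0.1055] yd -0.0003
pad edge [ 0.4987 -0.3     0.1071] yd -0.0003
post top far xd 0.0403
post top near xd 0.036
pad R xd 0.0219
[ 0.50319389 -0.27944487  0.112     ]
[ 0.49236002 -0.32019529  0.112     ]
256 [(np.int64(75), np.int64(154), np.int64(213)), (np.int64(75), np.int64(154), np.int64(213)), (np.int64(74), np.int64(153), np.int64(212)), (np.int64(75), np.int64(148), np.int64(201)), (np.int64(77), np.int64(116), np.int64(149)), (np.int64(57), np.int64(54), np.int64(55)), (np.int64(6), np.int64(4), np.int64(3)), (np.int64(14), np.int64(12), np.int64(14)), (np.int64(13), np.int64(10), np.int64(14)), (np.int64(17), np.int64(19), np.int64(19)), (np.int64(24), np.int64(25), np.int64(25)), (np.int64(26), np.int64(26), np.int64(26)), (np.int64(30), np.int64(30), np.int64(31))]
259 [(np.int64(74), np.int64(153), np.int64(211)), (np.int64(75), np.int64(154), np.int64(212)), (np.int64(74), np.int64(154), np.int64(212)), (np.int64(75), np.int64(148), np.int64(201)), (np.int64(79), np.int64(117), np.int64(150)), 
[... 232 characters left out ...]
np.int64(21), np.int64(23)), (np.int64(28), np.int64(27), np.int64(27)), (np.int64(29), np.int64(30), np.int64(31))]
262 [(np.int64(74), np.int64(153), np.int64(212)), (np.int64(75), np.int64(153), np.int64(212)), (np.int64(74), np.int64(152), np.int64(211)), (np.int64(76), np.int64(153), np.int64(210)), (np.int64(65), np.int64(117), np.int64(159)), (np.int64(38), np.int64(34), np.int64(33)), (np.int64(8), np.int64(8), np.int64(7)), (np.int64(14), np.int64(14), np.int64(15)), (np.int64(14), np.int64(12), np.int64(16)), (np.int64(20), np.int64(19), np.int64(21)), (np.int64(20), np.int64(21), np.int64(20)), (np.int64(28), np.int64(27), np.int64(28)), (np.int64(27), np.int64(27), np.int64(29))]
```

```bash
python3 - <<'E'
from h import *
v=cv2.imread('pics/w15.png')
e=cv2.resize(v[185:215,212:308],None,fx=8,fy=16,interpolation=cv2.INTER_CUBIC)
cv2.imwrite('pics/w15e.png',cv2.convertScaleAbs(e,alpha=5))
g=v.mean(2)
print([ (r,round(g[r,222:242].mean(),1),round(g[r,276:296].mean(),1)) for r in range(194,222)])
E
```

```text
[(194, np.float64(65.3), np.float64(73.9)), (195, np.float64(88.2), np.float64(73.1)), (196, np.float64(103.0), np.float64(72.3)), (197, np.float64(80.8), np.float64(72.2)), (198, np.float64(22.7), np.float64(56.5)), (199, np.float64(10.0), np.float64(21.8)), (200, np.float64(13.7), np.float64(9.9)), (201, np.float64(16.7), np.float64(12.9)), (202, np.float64(20.1), np.float64(15.4)), (203, np.float64(25.0), np.float64(18.0)), (204, np.float64(29.6), np.float64(18.5)), (205, np.float64(34.1), np.float64(18.6)), (206, np.float64(36.0), np.float64(20.0)), (207, np.float64(35.5), np.float64(20.7)), (208, np.float64(34.6), np.float64(20.3)), (209, np.float64(33.9), np.float64(18.3)), (210, np.float64(33.2), np.float64(18.0)), (211, np.float64(32.7), np.float64(18.6)), (212, np.float64(32.0), np.float64(18.0)), (213, np.float64(32.0), np.float64(15.7)), (214, np.float64(31.5), np.float64(14.0)), (215, np.float64(31.7), np.float64(13.6)), (216, np.float64(31.6), np.float64(13.4)), (217, np.float64(31.1), np.float64(13.4)), (218, np.float64(30.9), np.float64(13.0)), (219, np.float64(31.3), np.float64(12.2)), (220, np.float64(30.8), np.float64(12.3)), (221, np.float64(27.0), np.float64(12.2))]
```

View pics/w15e.png

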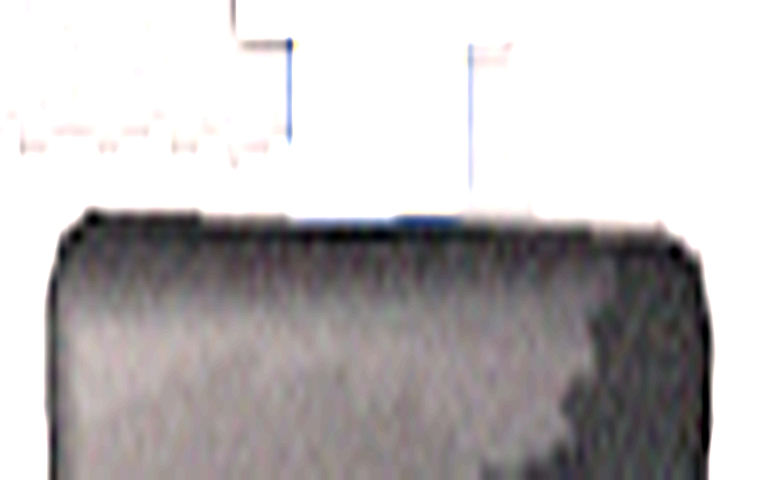

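Reading 0.1126 in contact with the pad nearly level, against the pointer at 0.1118, so I'll lower 0.8 mm and hold.

```bash
for i in 1; do python3 -m handwheel '[{"jaw":0,"delta_pos":[0,0,0.0008],"turn":0},{"jaw":0,"delta_pos":[0,0,0.0008],"turn":0},{"jaw":0,"delta_pos":[0,0,0.0008],"turn":0},{"jaw":0,"delta_pos":[0,0,0.0008],"turn":0},{"jaw":0,"delta_pos":[0,0,0.0008],"turn":0},{"jaw":0,"delta_pos":[0,0,0.0008],"turn":0},{"jaw":0,"delta_pos":[0,0,0.0008],"turn":0},{"jaw":0,"delta_pos":[0,0,0.0008],"turn":0},{"jaw":0,"delta_pos":[0,0,0.0008],"turn":0},{"jaw":0,"delta_pos":[0,0,0.0008],"turn":0}]'; done
python3 - <<'E'
from h import *
plan()
a=np.radians(74.9); X=np.array([np.sin(a),-np.cos(a)]); Y=np.array([np.cos(a),np.sin(a)]); P0=np.array([.4775,-.294])
W=lambda x,y,z: [*(P0+X*x+Y*y),z]
s=save('scene','sc16.png')[:,:,::-1]
f=9.8; e=cv2.resize(s[180:230,90:150],None,fx=f,fy=f,interpolation=cv2.INTER_CUBIC)
def dot(P,c,off=(0,0)):
    q=(proj('scene',P)+.5-[90,180])*f; cv2.circle(e,tuple(q.round().astype(int)),3,c,-1); return q
dot(W(.038,-.006,.135),(0,0,255));dot(W(.038,.006,.135),(0,0,255))
for z,c in ((.1085,(255,0,0)),(.1148,(0,255,0))):
  for y in (-.012,.012): dot(W(.043,y,z),c)
for x in(-.022,.022):
  for y in(-.022,.022): dot(W(x,y,.1118),(255,0,255))
cv2.imwrite('pics/s16.png',e)
E
```

```text
clock: 18.38
position: [0.4768, -0.2964, 0.112]
ee_rot: [0.992, -0.13, 0.0, 0.001]
ft_force: [-1.6, -4.3, 5.8]
grip_width: -0.001
t 18.38 p [ 0.4768 -0.2964  0.112 ] jawdeg -104.89 tilt z [ 6.0e-04 -1.4e-03 -1.0e+00] F [-1.63 -4.34  5.82] w -0.0 j7 -0.98 j1 -0.37
```

View pics/s16.png

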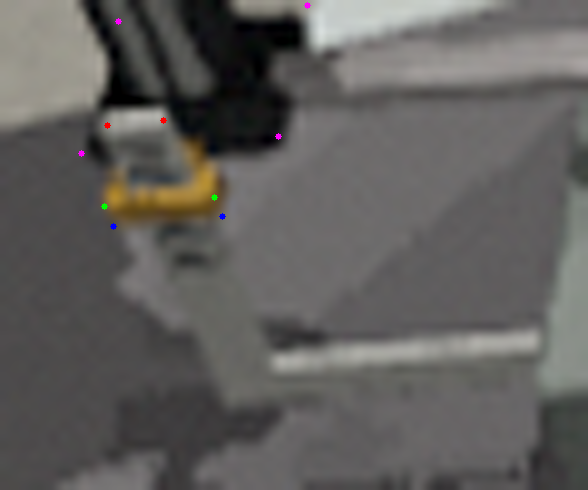

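The scene overlay agrees: post top, collar and pad corner all land within about 1.5 mm of the model. Holding another 2.5 s.

```bash
python3 -m handwheel '[{"jaw":0,"delta_pos":[0,0,0],"turn":0},{"jaw":0,"delta_pos":[0,0,0],"turn":0},{"jaw":0,"delta_pos":[0,0,0],"turn":0},{"jaw":0,"delta_pos":[0,0,0],"turn":0},{"jaw":0,"delta_pos":[0,0,0],"turn":0},{"jaw":0,"delta_pos":[0,0,0],"turn":0},{"jaw":0,"delta_pos":[0,0,0],"turn":0},{"jaw":0,"delta_pos":[0,0,0],"turn":0},{"jaw":0,"delta_pos":[0,0,0],"turn":0},{"jaw":0,"delta_pos":[0,0,0],"turn":0}]'
python3 -m handwheel '[{"jaw":0,"delta_pos":[0,0,0],"turn":0},{"jaw":0,"delta_pos":[0,0,0],"turn":0},{"jaw":0,"delta_pos":[0,0,0],"turn":0},{"jaw":0,"delta_pos":[0,0,0],"turn":0},{"jaw":0,"delta_pos":[0,0,0],"turn":0},{"jaw":0,"delta_pos":[0,0,0],"turn":0},{"jaw":0,"delta_pos":[0,0,0],"turn":0},{"jaw":0,"delta_pos":[0,0,0],"turn":0},{"jaw":0,"delta_pos":[0,0,0],"turn":0},{"jaw":0,"delta_pos":[0,0,0],"turn":0}]'
python3 -m handwheel '[{"jaw":0,"delta_pos":[0,0,0],"turn":0},{"jaw":0,"delta_pos":[0,0,0],"turn":0},{"jaw":0,"delta_pos":[0,0,0],"turn":0},{"jaw":0,"delta_pos":[0,0,0],"turn":0},{"jaw":0,"delta_pos":[0,0,0],"turn":0},{"jaw":0,"delta_pos":[0,0,0],"turn":0},{"jaw":0,"delta_pos":[0,0,0],"turn":0},{"jaw":0,"delta_pos":[0,0,0],"turn":0},{"jaw":0,"delta_pos":[0,0,0],"turn":0},{"jaw":0,"delta_pos":[0,0,0],"turn":0}]'
python3 - <<'E'
from h import *
plan(); save('wrist','w17.png')
E
```

```text
clock: 19.27
position: [0.4768, -0.2964, 0.112]
ee_rot: [0.992, -0.13, 0.0, 0.001]
ft_force: [-1.4, -3.4, 6.6]
grip_width: 0.003
clock: 20.1
position: [0.4768, -0.2964, 0.1119]
ee_rot: [0.992, -0.13, 0.0, 0.001]
ft_force: [-1.0, -2.6, 5.8]
grip_width: -0.003
clock: 20.93
position: [0.4768, -0.2964, 0.112]
ee_rot: [0.992, -0.13, 0.0, 0.001]
ft_force: [-0.4, -3.4, 6.2]
grip_width: -0.001
t 20.93 p [ 0.4768 -0.2964  0.112 ] jawdeg -104.89 tilt z [ 7.0e-04 -1.5e-03 -1.0e+00] F [-0.44 -3.41  6.15] w -0.1 j7 -0.98 j1 -0.37
```

View pics/w17.png

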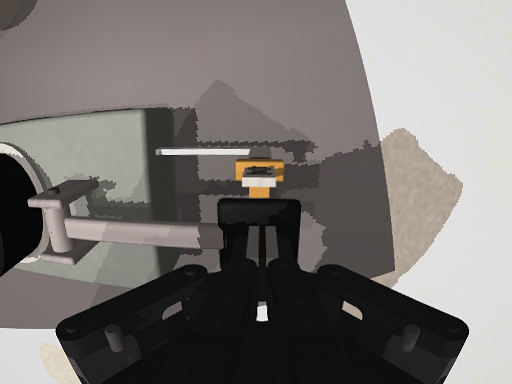

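The pad is steady at 0.112 m with about 6 N on it, the pointer at (260,193) is undisturbed, and the fingers are still pressing. Handing in.

```bash
python3 -c "
from workcell import hand_in; print(hand_in())"
```

```text
the job is handed in; nothing more can be done
None
```

I dropped both grey steel pillars into the well. I then pressed the lever pad level with the pointer, held it there for just over 3 s, and handed in at about 21 s still pressing.

- **Pillars:** a wrist picture taken after the second drop showed both lying flat side by side on the well floor. I did not check them again after pressing the lever.
- **Pad height:** over the hold the fingertips stayed at z = 0.112 m with about 6 N upward on the tool.
- **Pointer height:** I measured the pointer at about 0.1118 m from two wrist views. That includes a correction of about +2 mm, because the same views put the post top at 0.133 m instead of its stated 0.135 m.
- **Other checks:** a single-picture wrist check with the pad down put the blade's top about 2 mm lower (0.1115 m against 0.1133 m). That view is steep and insensitive to height, so I kept the two-view value. The scene-camera overlay agreed to about 1.5 mm.
- **Bystanders:** I never touched the relay, knob, mug or meter, and the pointer looked unmoved in the last picture.

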